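# Turn a clay tile over in its cradle and trip the camera release

## Robot

A 6-joint arm with a two-finger parallel gripper is mounted at the origin on the work surface; the furniture and walls round the work are solid. World frame = base frame: x ahead of the robot, y to its left, z up, the work surface at z = 0. Lengths are in m, angles in rad, forces in N, time in s.
With the tool pointing down it reaches from about 0.25 to 0.725 m from the base axis. Payload 4 kg.
Tool frame: the origin (TCP) lies midway between the tips of the shut fingers; the grasp point (between the pads) lies 19 mm behind it; y points along the fingers, z is the direction in which the jaws open and shut, and the axes are right-handed (so a half turn about y gives the same grasp; the last joint's range is limited). The gripper opens to 85 mm and grips with 20 to 120 N. Pads are 22 mm wide; open, the fingers measure 114 mm over their backs; the gripper's body (76 mm by 85 mm) begins 54 mm behind the grasp point. The pads swing forward as they close: fully open they stand 13 mm farther back than shut.
Start: joints at [1.112, 0.241, 0.005, 1.335, 0, 1.571], TCP at [0.221, 0.448, 0.209] pointing down, gripper open.
Joint ranges: [-2.72, 2.72], [-1.05, 1.87], [-1.09, 1.28], [-1.99, 2.15], [-1.42, 1.44], [-3.14, 3.14]. Speed limits (rad/s): [2.79, 2.79, 3.14, 3.14, 3.14, 3.14].

## Interface

Orientations are given as a unit quaternion [x, y, z, w].
In Python, from workcell import bot gives the robot as it stands. The module is installed in compiled form; this text tells all that it offers.
- The arm moves only by the shell command python3 -m handwheel 'ROWS' [OPENING]. ROWS is JSON, a list of rows, each a list of 6 numbers: the shift along the tool's x, y, z in units of 25 mm (1.0 is 25 mm), then the turn, a rotation vector about the tool's x, y, z in units of 10 degrees (1.0 is 10 degrees). A call has exactly 5 rows; each row is the pose to reach, as a shift and turn from the pose commanded when the call began, along the tool's axes at that moment; what a row does not reach only later rows make up. A row lasts 1/8 s, in which the tool goes at most 62.5 mm and 10.7 degrees, less where a joint would pass 70% of its speed; a pose out of reach is approached as far as the arm can. A call with a gripper value outside its range is refused whole. OPENING is the gripper command: -1 is shut, 1 is fully open, values between are in proportion, set as the call begins (- or left out, the last holds). The fingers move at their own pace and stop on an object; the grip force is fixed at half the most. Time passes only in rows, so rows that repeat a pose let the fingers close, or fill a call up. It gives the time, the measured TCP pose, the force and the opening at its end, in the units of the state.
- bot.get_obs(): the state, without advancing time (a new reading comes with each control period).
- bot.camera(name): name is "side" or "top"; returns a dict with "color" (480x640x3 uint8, red, green, blue), "fx", "fy", "cx", "cy" (pixels), "rvec" (rotation vector, rad) and "tvec" (3), from world to camera coordinates, as OpenCV has them. Camera axes: x right, y down, z forward; pixel columns grow to the right and rows downward; lengths in m; the calibration is good to about 2 mm. A picture is of the moment at which its call begins. There is no depth.
- bot.job_done(): hands the job in, once; it reports no verdict.
The state is a dict: "clock": time; "joint_pos": joint angles; "joint_vel": joint speeds; "tau": joint torques, N m; "eef_pos": TCP position; "tool_rot": TCP orientation; "ft_force": force on the tool from outside, world axes, zero at the start; "ft_torque": the same for the moment, N m; "grip_width": finger opening in m.
Only numpy, scipy, OpenCV 4.12 (cv2) and the standard library are available. Lean on these libraries where they do the work, as an engineer would, in place of code of your own. Each camera call takes 0.05 s, during which the arm holds its last target.

## Task

Turn the clay tile over in the wooden cradle so that its ribbed underside can be photographed: lever up its free edge, keep its lower edge in the cradle's valley against the steep wall, swing it up through the upright and lower it gently onto the steep wall, never letting it drop. Let go of it, then push the plunger of the grey release box fully down and let it spring back up. Leave the loose things around the work (dark stone, pot sherd, film can, marker) where they are.

Things in the scene. Friction and masses are not known exactly. Their poses are not given: they have to be found in the camera images.
- cradle: Fixed plywood cradle, a lopsided V, 170 (its x) by 185 (y) by 105 mm high. Origin on the worktop below the valley; x along the valley, y from the low bed to the steep wall, z up. At -y the bed rises from the valley at 15 degrees, at +y the wall at 45 degrees; both boards 150 mm wide along x, 105 mm long up the slope, 10 mm thick. Base board from y = -100 to +85 mm.
- valley (a point): Middle of the valley line, where the upper faces of bed and wall meet, 30 mm above the worktop. Axes as the cradle's.
- tile: Loose terracotta tile, 130 (its x) by 150 (y) by 15 mm (12 mm slab, five 3 mm ribs along y, one in the middle), 0.4 kg. Origin at the centre of the ribbed face, z out of the plain face. At first it lies ribs down on the bed, +y edge in the valley. Turned over, it lies plain face down on the steep wall, ribs up, the same edge in the valley.
- tile_center (a point): Centre of the tile, half-way through its thickness; axes as the tile's.
- tile_foot (a point): Middle of the tile's lower edge (its +y edge, the one in the valley), half-way through the thickness, 75 mm from the centre; axes as the tile's.
- tile_edge (a point): Middle of the tile's free edge (its -y edge, the one to lift), half-way through the thickness, 75 mm from the centre; axes as the tile's. At first it hangs 45 mm beyond the bed's end, its underside about 68 mm above the worktop with nothing beneath; when turned over it stands 45 mm past the wall's end.
- release_box: Fixed grey camera release box, 85 x 70 x 37 mm, a round plunger upright in its middle; origin under its centre on the worktop. It stands either to the right or to the left of the cradle (the dark stone lies on the other side).
- plunger_top (a point): Centre of the top of the plunger's metal cap, a disc of 36 mm diameter, 63.5 mm above the worktop when up.
- plunger (a joint): Travel of the sprung plunger in m: 0 up, 0.012 fully down (rigid stop). It takes 2 N to start and about 7 N at the bottom.
- dark_stone: Loose dark flat stone, 66 x 90 x 36 mm; leave alone. Origin under its centre.
- sherd: Loose flat pot sherd, 85 x 74 x 12 mm, beyond the cradle; leave alone. Origin under its centre.
- film_can_3: Loose upright black film can, 34 mm across, 51 mm high; leave alone. Origin under its centre.
- marker: Loose marker pen, 135 mm long, lying on the worktop; leave alone. Origin under its centre.
There are look-alikes about, which are no part of the job. There is more than one size of the tile; the one meant has the size given above.

How it is judged:
By the outcome, as a careful person would: the job done as asked, in the order asked, and still so for the second after the job is handed in, with the robot touching nothing.
It also fails if it takes over 54 s, if anything falls off the work surface, if the arm or the gripper's body presses on something with over 40 N, if the wrist force passes 120 N, or if a joint passes its speed limit or range.

## Working session

There is one attempt and no reset: what is moved stays moved. The work goes in short steps, Python scripts to look and compute and a shell command to move; the robot and the scene stay as the last step left them, time stands still between calls to the robot, and variables do not carry over. Pictures are saved under pics/ and viewed, and the job is handed in when it is done.

```bash
mkdir -p pics; ls; python3 - <<'E'
from workcell import bot
import cv2
for n in ("side","top"):
    c=bot.camera(n); cv2.imwrite(f"pics/{n}0.png",c["color"][:,:,::-1])
    print(n,{k:v for k,v in c.items() if k!="color"})
o=bot.get_obs(); print(o)
E
```

```text
pics
side {'fx': 454.650544145225, 'fy': 454.650544145225, 'cx': 310.3984524717693, 'cy': 239.94369115961558, 'rvec': array([ 0.49908806, -2.52550691,  1.47990342]), 'tvec': array([0.50127672, 0.17271255, 1.17160977])}
top {'fx': 607.8320939576042, 'fy': 607.8320939576042, 'cx': 316.3200797345078, 'cy': 234.5408908923854, 'rvec': array([ 2.12619053, -2.185519  ,  0.09732962]), 'tvec': array([0.03691032, 0.53409567, 1.55343693])}
{'clock': 0.1, 'joint_pos': array([1.11202977e+00, 2.41324826e-01, 3.87109298e-03, 1.33523819e+00,
       1.00733121e-05, 1.57081207e+00]), 'joint_vel': array([ 8.91371361e-05, -5.57340179e-04,  2.58758844e-03,  2.67630661e-04,
       -6.75381864e-04, -8.62321868e-04]), 'tau': array([ 1.39058243e-04, -3.73139048e+01,  2.53010094e+01,  1.08698301e-02,
       -1.71344901e-06,  7.88083497e-06]), 'eef_pos': array([0.22114474, 0.44774725, 0.20801308]), 'tool_rot': array([ 0.68923566, -0.16094102,  0.16062932, -0.68793199]), 'ft_force': array([ 1.29350546,  0.75078537, -0.00652608]), 'ft_torque': array([ 0.04567947,  0.01198528, -0.00352077]), 'grip_width': 0.08556556326648848}
```

View pics/side0.png

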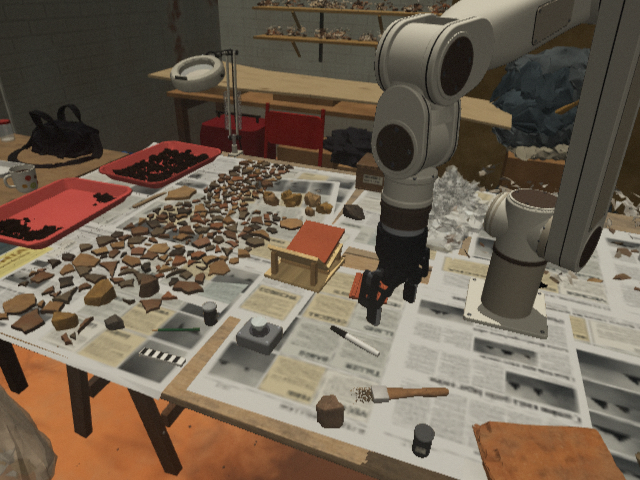

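View pics/top0.png

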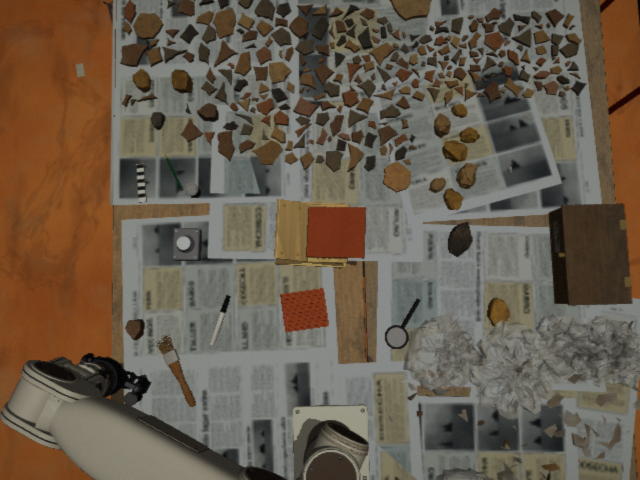

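The top view shows the plain red tile on the wooden cradle at about (336,232). The bare steep wall is to its left (the +y side) and the free edge to its right (−y).

Look-alikes:
- **Tiles:** the corrugated orange tile at top (304,310) lies on the newspaper, not in a cradle. The large terracotta slab is at side (545,455).
- **Film cans:** side (210,313) and (423,440).

The grey release box is at top (187,243), side (259,333). I'll check the tile and the box in enlarged crops.

```bash
python3 - <<'E'
import cv2,numpy as np
t=cv2.imread("pics/top0.png")[190:275,150:390]; s=cv2.imread("pics/side0.png")[205:365,195:385]
t=cv2.resize(t,None,fx=3.3,fy=3.3,interpolation=cv2.INTER_CUBIC); s=cv2.resize(s,None,fx=3.7,fy=3.7,interpolation=cv2.INTER_CUBIC)
cv2.imwrite("pics/tc.png",t);cv2.imwrite("pics/sc.png",s)
E
```

```text
(no output)
```

View pics/tc.png

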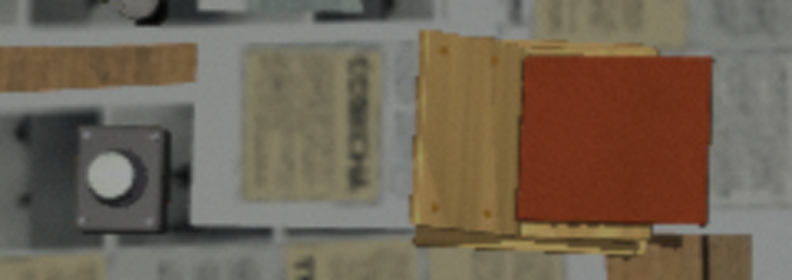

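View pics/sc.png

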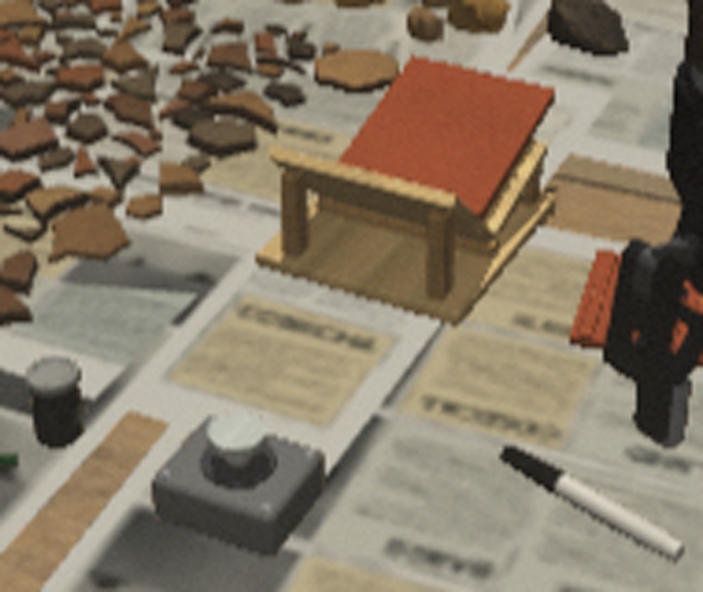

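The crops confirm the tile: a smooth red rectangle on the cradle, with its free edge far from the side camera. The grey box has a white plunger cap, top-crop (110,176) and side-crop (237,432). Next I'll measure.

```bash
cat > h.py <<'E'
import cv2,numpy as np
from scipy.spatial.transform import Rotation as R
from workcell import bot
def cam(n):
    c=bot.camera(n); K=np.array([[c["fx"],0,c["cx"]],[0,c["fy"],c["cy"]],[0,0,1]])
    return c["color"],K,cv2.Rodrigues(c["rvec"])[0],np.asarray(c["tvec"]).ravel()
def ray(K,Rm,t,uv):
    d=Rm.T@np.linalg.inv(K)@np.array([uv[0],uv[1],1.]); o=-Rm.T@t
    return o,d/np.linalg.norm(d)
def onz(K,Rm,t,uv,z):
    o,d=ray(K,Rm,t,uv); return o+d*(z-o[2])/d[2]
def tri(A,ua,B,ub):
    o1,d1=ray(*A,ua);o2,d2=ray(*B,ub)
    s=np.linalg.lstsq(np.c_[d1,-d2],o2-o1,rcond=None)[0]
    p,q=o1+s[0]*d1,o2+s[1]*d2
    return (p+q)/2,np.linalg.norm(p-q)
E
python3 - <<'E'
from h import *
T=cam("top");S=cam("side")
def red(img,roi):
    h=cv2.cvtColor(img,cv2.COLOR_RGB2HSV); m=(((h[...,0]<10)|(h[...,0]>172))&(h[...,1]>150)&(h[...,2]>80)).astype(np.uint8)
    k=np.zeros_like(m);x0,y0,x1,y1=roi;k[y0:y1,x0:x1]=1;m*=k
    c=max(cv2.findContours(m,0,cv2.CHAIN_APPROX_NONE)[0],key=cv2.contourArea)
    return m,c
for n,C,roi in(("top",T,(295,195,380,270)),("side",S,(270,215,350,268))):
    m,c=red(C[0],roi); print(n,cv2.contourArea(c),cv2.approxPolyDP(c,3,True).reshape(-1,2).tolist(), cv2.boundingRect(c))
# cap
for n,C,roi in(("top",T,(170,225,205,262)),("side",S,(240,312,285,345))):
    x0,y0,x1,y1=roi; sub=C[0][y0:y1,x0:x1]; h=cv2.cvtColor(sub,cv2.COLOR_RGB2HSV)
    m=((h[...,2]>135)).astype(np.uint8)
    nb,l,st,ce=cv2.connectedComponentsWithStats(m)
    for i in range(1,nb):
        if st[i,4]>40: print(n,st[i],ce[i]+[x0,y0])
E
```

```text
top 2681.0 [[310, 207], [307, 255], [363, 257], [365, 208]] (307, 207, 59, 51)
side 1286.5 [[306, 221], [287, 248], [318, 256], [324, 262], [343, 229]] (287, 221, 57, 42)
top [  7  12  13  13 132] [182.99242424 242.59848485]
side [  0   0  45  21 608] [262.79769737 318.54440789]
```

```bash
python3 - <<'E'
from h import *
T=cam("top");S=cam("side");A=T[1:];B=S[1:]
def red(img,roi):
    h=cv2.cvtColor(img,cv2.COLOR_RGB2HSV); m=(((h[...,0]<10)|(h[...,0]>172))&(h[...,1]>150)&(h[...,2]>80)).astype(np.uint8)
    k=np.zeros_like(m);x0,y0,x1,y1=roi;k[y0:y1,x0:x1]=1;m*=k
    c=max(cv2.findContours(m,0,cv2.CHAIN_APPROX_NONE)[0],key=cv2.contourArea).reshape(-1,2).astype(float)
    return c
def line(c,p,q):
    p,q=np.array(p,float),np.array(q,float);u=(q-p)/np.linalg.norm(q-p);n=np.array([-u[1],u[0]])
    s=(c-p)@u;d=abs((c-p)@n);k=c[(d<2)&(s>4)&(s<np.linalg.norm(q-p)-4)].astype(np.float32)
    vx,vy,x,y=cv2.fitLine(k,cv2.DIST_HUBER,0,.01,.01).ravel()
    cen=c.mean(0);nn=np.array([-vy,vx]); 
    if nn@(np.array([x,y])-cen)<0: nn=-nn
    return np.r_[nn, -(nn@np.array([x,y])+0.5)]
def X(a,b):
    v=np.cross(a,b);return v[:2]/v[2]
c=red(T[0],(295,195,380,270)); P=[[310,207],[307,255],[363,257],[365,208]]
L=[line(c,P[i],P[(i+1)%4]) for i in range(4)]
t_fv=X(L[3],L[0]);t_nv=X(L[0],L[1]);t_nf=X(L[1],L[2]);t_ff=X(L[2],L[3])
c=red(S[0],(270,215,350,268))
l1=line(c,(306,221),(287,248));l2=line(c,(343,229),(306,221));l3=line(c,(343,229),(324,262))
s_ff=X(l1,l2);s_nf=X(l2,l3)
print("top px",t_fv,t_nv,t_nf,t_ff,"side",s_ff,s_nf)
pf,e1=tri(A,t_ff,B,s_ff);pn,e2=tri(A,t_nf,B,s_nf)
print("free far",pf,e1,"free near",pn,e2,"dist",np.linalg.norm(pf-pn))
for nm,uv in(("far valley",t_fv),("near valley",t_nv)):
    # z top corner valley = 0.030+15cos15
    p=onz(*A,uv,0.030+.015*np.cos(np.radians(15)));print(nm,p, np.linalg.norm(p-(pf if nm[0]=='f' else pn)))
pc,e=tri(A,(183.0,242.6),B,(259.3,320.2));print("cap",pc,e, onz(*A,(183.0,242.6),.0635),onz(*B,(259.3,320.2),.0635))
E
```

```text
top px [308.74045 207.66992] [306.8245 256.5   ] [363.20108 256.5    ] [364.88275 207.12788] side [305.66174 219.754  ] [344.55673 229.26994]
free far [ 0.59664299 -0.10294592  0.08042556] 0.002393870135779204 free near [ 0.47003768 -0.09497799  0.07879921] 0.0013942861807611357 dist 0.1268662133189366
far valley [0.60389189 0.03973505 0.04448889] 0.1473154811746285
near valley [0.47720538 0.04783509 0.04448889] 0.14705151837181052
cap [0.51953453 0.36256073 0.06355681] 0.0014463790348999898 [0.52022075 0.36285293 0.0635    ] [0.5188254  0.36238886 0.0635    ]
```

```bash
cat >> h.py <<'E'
def st():
    o=bot.get_obs();Rm=R.from_quat(o["tool_rot"]).as_matrix()
    print("t",o["clock"],"q",np.round(o["joint_pos"],3),"p",np.round(o["eef_pos"],4),"f",np.round(o["ft_force"],1),"w",round(o["grip_width"],4))
    import json;open("log.jsonl","a").write(json.dumps([list(map(float,o["joint_pos"])),list(map(float,o["eef_pos"])),list(map(float,o["tool_rot"]))])+"\n")
    return o,Rm
E
python3 -c "
from h import *
o,M=st();print(np.round(M,3))"
python3 -m handwheel '[[0,-1,0,0,0,0],[0,-2,0,0,1,0],[0,-2,0,1,1,0],[0,-2,1,1,1,1],[0,-2,1,1,1,1]]' 0.0
python3 -c "
from h import *
o,M=st();print(np.round(M,3))"
```

```text
t 0.3 q [ 1.112  0.241  0.005  1.335 -0.     1.571] p [0.2213 0.4481 0.2085] f [ 0.7  0.3 -0.3] w 0.0856
[[ 0.897 -0.     0.443]
 [-0.443 -0.001  0.897]
 [ 0.    -1.    -0.001]]
clock: 0.92
eef_pos: [0.2341, 0.4694, 0.2586]
tool_rot: [-0.592, 0.266, -0.174, 0.74]
ft_force: [-0.7, -0.6, 0.8]
grip_width: 0.0427
t 0.925 q [ 0.998  0.125 -0.038  1.236  0.177  1.652] p [0.2341 0.4694 0.2586] f [-0.7 -0.6  0.8] w 0.0427
[[ 0.798 -0.057  0.6  ]
 [-0.573  0.237  0.784]
 [-0.187 -0.97   0.157]]
```

```bash
python3 -c "
from h import *
import json
D=[json.loads(l) for l in open('log.jsonl')]
for s in(1,-1):
  for s6 in (1,-1):
    for d in D:
      q=d[0]
      F=R.from_euler('z',q[0])*R.from_euler('y',q[1]+q[2]+q[3])*R.from_euler('z',s*q[4])*R.from_euler('x',s6*q[5])
      print(s,s6,np.round((F.inv()*R.from_quat(d[2])).as_matrix().ravel(),2))
"
python3 -m handwheel '[[-1,0,0,0,0,0],[-2.5,0,0,0,0,-1],[-5,0,0,0,0,-2],[-7.5,0,0,1,0,-2],[-10,0,0,1,0,-2]]'
python3 -c "
from h import *
o,M=st();print(np.round(M,3))"
```

```text
1 1 [ 0.    1.   -0.01 -0.    0.01  1.    1.   -0.    0.  ]
1 1 [-0.01  1.    0.07 -0.01 -0.07  1.    1.    0.01  0.01]
1 -1 [ 0.    1.   -0.01  0.   -0.01 -1.   -1.   -0.   -0.  ]
1 -1 [-0.01  1.    0.07  0.17  0.07 -0.98 -0.98  0.01 -0.17]
-1 1 [-0.    1.   -0.01 -0.    0.01  1.    1.    0.   -0.  ]
-1 1 [ 0.34  0.94  0.1  -0.02 -0.1   0.99  0.94 -0.34 -0.02]
-1 -1 [-0.    1.   -0.01  0.   -0.01 -1.   -1.   -0.   -0.  ]
-1 -1 [ 0.34  0.94  0.1   0.17  0.05 -0.98 -0.93  0.35 -0.14]
clock: 1.55
eef_pos: [0.0286, 0.61, 0.3004]
tool_rot: [-0.567, 0.138, -0.321, 0.746]
ft_force: [0.2, 1.6, 1.5]
grip_width: 0.0428
t 1.55 q [ 1.706  0.337  0.316  1.437 -0.347  2.359] p [0.0286 0.61   0.3004] f [0.2 1.6 1.5] w 0.0428
[[ 0.756  0.322  0.57 ]
 [-0.635  0.15   0.757]
 [ 0.159 -0.935  0.319]]
```

```bash
cat > kin.py <<'E'
from h import *
import json
from scipy.optimize import least_squares
C=np.array([[0,1,0],[0,0,1],[1,0,0]],float)
def rot(q):
    return (R.from_euler('z',q[0])*R.from_euler('y',q[1]-q[2]+q[3])*R.from_euler('z',q[4])*R.from_euler('x',q[5])).as_matrix()@C
def fk(q,k):
    r0,h,a2,a3,o3,L1,L2=k
    q23=q[1]-q[2];q4=q23+q[3]
    Y=lambda a,v:R.from_euler('y',a).apply(v)
    p=np.array([r0,0,h])+Y(q[1],[0,0,a2])+Y(q23,[a3,0,o3])+Y(q4,[L1,0,0])+Y(q4,R.from_euler('z',q[4]).apply([L2,0,0]))
    return R.from_euler('z',q[0]).apply(p)
def fitk():
    D=[json.loads(l) for l in open('log.jsonl')]
    f=lambda k:np.r_[np.concatenate([(fk(d[0],k)-d[1]) for d in D]),1e-4*(k-k0)]
    k0=np.array([0,.2,.35,.35,0,.1,.2])
    s=least_squares(f,k0);n=3*len(D)
    return s.x,np.abs(s.fun[:n]).max(),[np.abs(rot(d[0])-R.from_quat(d[2]).as_matrix()).max() for d in D]
if __name__=="__main__": print(fitk())
E
python3 kin.py
python3 -m handwheel '[[2,-0,0,0,0,0],[4,0,0,0,-1,0],[6.5,0,-1,0,-2,0],[9,0,-2,0,-3,0],[11,0,-3,0,-3,0]]'
python3 -c "
from h import *
o,M=st();print(np.round(M,3))";python3 kin.py
```

```text
(array([3.98654588e-07, 2.40800671e-01, 4.93299225e-01, 3.91399964e-01,
       7.99923813e-03, 1.01499177e-01, 3.25999991e-01]), np.float64(2.396386311609433e-08), [np.float64(3.0531133177191805e-16), np.float64(2.7755575615628914e-16), np.float64(3.3306690738754696e-16)])
clock: 2.17
eef_pos: [0.1961, 0.3826, 0.3229]
tool_rot: [-0.627, -0.058, -0.164, 0.759]
ft_force: [0.4, -0.4, 0.7]
grip_width: 0.0427
t 2.175 q [ 1.302 -0.15  -0.179  1.291 -0.271  1.42 ] p [0.1961 0.3826 0.3229] f [ 0.4 -0.4  0.7] w 0.0427
[[ 0.939  0.322  0.118]
 [-0.177  0.16   0.971]
 [ 0.294 -0.933  0.207]]
(array([3.03672644e-08, 2.40799977e-01, 4.93299961e-01, 3.91399989e-01,
       7.99997140e-03, 1.01499917e-01, 3.25999994e-01]), np.float64(4.544462084421497e-09), [np.float64(3.0531133177191805e-16), np.float64(2.7755575615628914e-16), np.float64(3.3306690738754696e-16), np.float64(3.3306690738754696e-16)])
```

```bash
cat > plan.py <<'E'
from kin import *
K=np.array([0,.2408,.4933,.3914,.008,.1015,.326])
LO=np.array([-2.72,-1.05,-1.09,-1.99,-1.42,-3.14]);HI=np.array([2.72,1.87,1.28,2.15,1.44,3.14])
def ik(p,M):
    r0,h,a2,a3,o3,L1,L2=K; t=M[:,1]; P5=p-L2*t; q1=np.arctan2(P5[1],P5[0])
    ta=R.from_euler('z',-q1).apply(t); q5=np.arcsin(np.clip(ta[1],-1,1)); s=np.arctan2(-ta[2],ta[0])
    r=np.hypot(P5[0],P5[1])-L1*np.cos(s); z=P5[2]+L1*np.sin(s)-h
    l=np.hypot(a3,o3);e=np.arctan2(o3,a3); d=np.hypot(r,z); 
    if d>a2+l or d<abs(a2-l): return None
    # upper arm dir angle from vertical; elbow up
    g=np.arctan2(r,z); b=np.arccos((a2*a2+d*d-l*l)/(2*a2*d)); q2=g-b
    fr=r-a2*np.sin(q2);fz=z-a2*np.cos(q2); q23=-(np.arctan2(fz,fr)-e)
    q3=q2-q23; q4=s-q23
    F=rot([q1,q2,q3,q4,q5,0]); 
    D=(F@C.T).T@M@C.T; q6=np.arctan2(D[2,1],D[1,1])
    w=lambda a:(a+np.pi)%(2*np.pi)-np.pi
    return np.array([q1,q2,w(q3),w(q4),q5,w(q6)])
def marg(q): return np.minimum(q-LO,HI-q)
V=np.array([.541,.0405,.030]); YAW=np.radians(-3.65)
RC=R.from_euler('z',YAW).as_matrix()
TX=-.001 # tile centre x offset in cradle
def foot(al,clr=0.001):
    """returns A corner (y,z) rel. valley, al deg"""
    a=np.radians(al); n=np.array([np.cos(a-np.pi/2),np.sin(a-np.pi/2)])
    bd=np.array([np.cos(np.radians(165)),np.sin(np.radians(165))]);wl=np.array([1,1])/2**.5
    if al>=135: A=np.zeros(2)
    elif al>=75:
        s=np.linalg.solve(np.c_[-bd,wl],.015*n); A=s[0]*bd
    else: A=-.015*n
    return A+[0,clr], np.array([np.cos(a),np.sin(a)]), n
def tool(al,phi,xo,g,sg,back=0,clr=.001,nof=0.0):
    """TCP pose with grasp point g inside free edge, phi deg yaw toward +x, offset xo along edge, back: retreat along tool"""
    A,u,n=foot(al,clr); e=lambda v2,x=0:np.array([x,v2[0],v2[1]])
    ph=np.radians(phi)
    ty=RC@(e(-u)*np.cos(ph)+np.array([1,0,0])*np.sin(ph)); tz=sg*(RC@e(n)); tx=np.cross(ty,tz)
    G=V+RC@(e(A+(.15-g)*u+(.0075+nof)*n,TX+xo))
    return G+ty*(.019-back), np.c_[tx,ty,tz]
E
python3 - <<'E'
from plan import *
o=bot.get_obs();p=o["eef_pos"];M=R.from_quat(o["tool_rot"]).as_matrix()
print(ik(p,M)-o["joint_pos"])
for sg in(1,-1):
  for phi in(0,10,20,30,40,50):
    for xo in(-.03,0,):
      ms=[];
      for al,b in[(165,.1)]+[(x,0) for x in range(165,44,-10)]+[(45,0),(45,.1)]:
        q=ik(*tool(al,phi,xo,.013,sg,b)); ms.append(np.full(6,-9) if q is None else marg(q))
      m=np.array(ms).min(0); print(sg,phi,xo,np.round(m,2))
E
```

```text
[ 0.00000000e+00  2.77555756e-17  1.94289029e-16  2.22044605e-16
 -1.66533454e-16  4.44089210e-16]
1 0 -0.03 [1.93 0.72 0.71 0.03 0.52 1.85]
1 0 0 [ 1.96  0.68  0.6  -0.03  0.5   1.87]
1 10 -0.03 [1.86 0.82 0.8  0.21 0.4  1.87]
1 10 0 [1.9  0.79 0.87 0.18 0.38 1.89]
1 20 -0.03 [1.8  0.91 0.62 0.4  0.28 1.9 ]
1 20 0 [1.84 0.89 0.68 0.39 0.25 1.94]
1 30 -0.03 [1.74 0.99 0.43 0.61 0.16 1.95]
1 30 0 [1.78 0.98 0.49 0.63 0.14 2.01]
1 40 -0.03 [1.69 0.93 0.24 0.88 0.07 2.05]
1 40 0 [1.74 1.   0.29 0.96 0.07 2.17]
1 50 -0.03 [1.65 0.93 0.05 1.1  0.07 2.32]
1 50 0 [1.72 1.   0.11 0.97 0.04 2.45]
-1 0 -0.03 [1.93 0.72 0.71 0.03 0.52 0.06]
-1 0 0 [ 1.96  0.68  0.6  -0.03  0.5   0.06]
-1 10 -0.03 [1.86 0.82 0.8  0.21 0.4  0.04]
-1 10 0 [1.9  0.79 0.87 0.18 0.38 0.04]
-1 20 -0.03 [1.8  0.91 0.62 0.4  0.28 0.  ]
-1 20 0 [1.84 0.89 0.68 0.39 0.25 0.01]
-1 30 -0.03 [1.74 0.99 0.43 0.61 0.16 0.02]
-1 30 0 [1.78 0.98 0.49 0.63 0.14 0.  ]
-1 40 -0.03 [ 1.69  0.93  0.24  0.88  0.07 -0.  ]
-1 40 0 [1.74 1.   0.29 0.96 0.07 0.01]
-1 50 -0.03 [1.65 0.93 0.05 1.1  0.07 0.16]
-1 50 0 [1.72 1.   0.11 0.97 0.04 0.13]
```

```bash
python3 - <<'E'
from plan import *
T=cam("top")[1:]
for n,uv,z in(("stone",(459,239),.02),("box left-near corner",(552,303),.05),("box lf",(550,207),.05),("bag left",(412,345),.03),("sherd",(397,177),.01),("can?",(193,190),.05),("marker",(219,320),.01),("orangeTile",(304,310),.01)):
    print(n,np.round(onz(*T,uv,z),3))
for al,b,lift in((165,.1,.1),(165,.1,0),(165,0,0),(105,0,0),(45,0,0),(45,.12,0)):
    p,M=tool(al,15,0,.013,1,b);p=p+[0,0,lift];q=ik(p,M);P5=p-.326*M[:,1]
    s=q[1]-q[2]+q[3];P4=P5-.1015*R.from_euler('z',q[0]).apply([np.cos(s),0,-np.sin(s)])
    print(al,b,lift,"p",np.round(p,3),"P5",np.round(P5,3),"P4",np.round(P4,3),"q",np.round(q,2),"ty",np.round(M[:,1],2))
E
```

```text
stone [ 0.514 -0.349  0.02 ]
box left-near corner [ 0.342 -0.567  0.05 ]
box lf [ 0.586 -0.579  0.05 ]
bag left [ 0.245 -0.214  0.03 ]
sherd [ 0.685 -0.196  0.01 ]
can? [0.658 0.34  0.05 ]
marker [0.32  0.282 0.01 ]
orangeTile [0.341 0.06  0.01 ]
165 0.1 0.1 p [ 0.506 -0.164  0.194] P5 [ 0.402 -0.462  0.275] P4 [ 0.462 -0.53   0.322] q [-0.85  0.89  0.25  2.02  1.   -1.23] ty [ 0.32  0.91 -0.25]
165 0.1 0 p [ 0.506 -0.164  0.094] P5 [ 0.402 -0.462  0.175] P4 [ 0.462 -0.53   0.222] q [-0.85  1.03  0.23  1.87  1.   -1.23] ty [ 0.32  0.91 -0.25]
165 0 0 p [ 0.538 -0.072  0.069] P5 [ 0.434 -0.37   0.15 ] P4 [ 0.497 -0.424  0.209] q [-0.71  0.98  0.06  1.6   1.12 -1.07] ty [ 0.32  0.91 -0.25]
105 0 0 p [0.543 0.008 0.15 ] P5 [ 0.453 -0.067  0.454] P4 [ 0.429 -0.064  0.552] q [-0.15  0.17 -0.31  0.84  0.27 -0.01] ty [ 0.27  0.23 -0.93]
45 0 0 p [0.55  0.119 0.12 ] P5 [0.48  0.346 0.343] P4 [0.507 0.366 0.439] q [ 0.63  0.63  0.06  1.34 -0.76  0.71] ty [ 0.21 -0.7  -0.68]
45 0.12 0 p [0.524 0.202 0.202] P5 [0.454 0.43  0.425] P4 [0.486 0.46  0.517] q [ 0.76  0.64  0.31  1.68 -0.71  0.88] ty [ 0.21 -0.7  -0.68]
```

```bash
cat >> plan.py <<'E'
def rows(poses,p0,M0):
    out=[]
    for p,M in poses:
        v=M0.T@(p-p0)/.025; w=R.from_matrix(M0.T@M).as_rotvec()/np.radians(10)
        out.append([round(float(x),2) for x in np.r_[v,w]])
    return out
def interp(p0,M0,p1,M1,n):
    w=R.from_matrix(M0.T@M1).as_rotvec()
    return [(p0+(p1-p0)*s,M0@R.from_rotvec(w*s).as_matrix()) for s in np.arange(1,n+1)/n]
PHI=20;G=.013
def obs():
    o=bot.get_obs();return o["eef_pos"],R.from_quat(o["tool_rot"]).as_matrix(),o
E
python3 - <<'E'
from plan import *
p0,M0,o=obs()
p1,M1=tool(165,PHI,0,G,1,.06); p1=p1+[0,0,.12]
L=interp(p0,M0,p1,M1,15)
print(np.linalg.norm(R.from_matrix(M0.T@M1).as_rotvec())*57.3,np.linalg.norm(p1-p0))
for p,M in L: 
    q=ik(p,M);print(np.round(p,3),np.round(p-.326*M[:,1],2),None if q is None else (np.round(q,2),round(marg(q).min(),2)))
print(*rows(L[:5],p0,M0),sep="\n")
E
```

```text
63.34179542438302 0.6051494984867016
[0.219 0.342 0.315] [0.11 0.27 0.61] (array([ 1.18, -0.28, -0.31,  1.19, -0.23,  1.31]), np.float64(0.77))
[0.24  0.308 0.307] [0.13 0.21 0.6 ] (array([ 1.03, -0.38, -0.42,  1.09, -0.14,  1.17]), np.float64(0.67))
[0.261 0.275 0.299] [0.15 0.16 0.58] (array([ 0.82, -0.47, -0.52,  1.01, -0.01,  1.01]), np.float64(0.57))
[0.282 0.242 0.291] [0.17 0.11 0.56] (array([ 0.57, -0.53, -0.59,  0.95,  0.16,  0.81]), np.float64(0.5))
[0.303 0.208 0.283] [0.19 0.05 0.54] (array([ 0.28, -0.53, -0.64,  0.92,  0.37,  0.59]), np.float64(0.45))
[0.325 0.175 0.275] [0.2  0.   0.52] (array([ 0.  , -0.47, -0.66,  0.93,  0.56,  0.35]), np.float64(0.43))
[0.346 0.141 0.267] [ 0.22 -0.05  0.5 ] (array([-0.22, -0.37, -0.66,  0.97,  0.72,  0.13]), np.float64(0.43))
[0.367 0.108 0.259] [ 0.24 -0.1   0.48] (array([-0.39, -0.24, -0.63,  1.02,  0.83, -0.08]), np.float64(0.46))
[0.388 0.075 0.251] [ 0.26 -0.15  0.45] (array([-0.52, -0.09, -0.58,  1.09,  0.91, -0.27]), np.float64(0.51))
[0.409 0.041 0.243] [ 0.28 -0.2   0.43] (array([-0.61,  0.06, -0.52,  1.17,  0.97, -0.44]), np.float64(0.47))
[0.431 0.008 0.235] [ 0.3  -0.24  0.4 ] (array([-0.68,  0.21, -0.43,  1.27,  1.01, -0.59]), np.float64(0.43))
[ 0.452 -0.026  0.227] [ 0.32 -0.29  0.37] (array([-0.73,  0.36, -0.33,  1.39,  1.04, -0.73]), np.float64(0.4))
[ 0.473 -0.059  0.22 ] [ 0.34 -0.33  0.34] (array([-0.77,  0.51, -0.21,  1.52,  1.07, -0.87]), np.float64(0.37))
[ 0.494 -0.092  0.212] [ 0.36 -0.37  0.31] (array([-0.8 ,  0.65, -0.07,  1.68,  1.09, -1.  ]), np.float64(0.35))
[ 0.515 -0.126  0.204] [ 0.39 -0.41  0.28] (array([-0.82,  0.79,  0.07,  1.85,  1.11, -1.14]), np.float64(0.3))
[0.94, 0.37, -1.26, 0.41, 0.12, 0.0]
[1.88, 0.73, -2.52, 0.81, 0.24, 0.01]
[2.83, 1.1, -3.77, 1.22, 0.36, 0.01]
[3.77, 1.46, -5.03, 1.62, 0.47, 0.01]
[4.71, 1.83, -6.29, 2.03, 0.59, 0.01]
```

```bash
python3 -m handwheel '[[0.94,0.37,-1.26,0.41,0.12,0],[1.88,0.73,-2.52,0.81,0.24,0],[2.83,1.1,-3.77,1.22,0.36,0],[3.77,1.46,-5.03,1.62,0.47,0],[4.71,1.83,-6.29,2.03,0.59,0]]'
cat > go.py <<'E'
from plan import *
import sys
n=int(sys.argv[1]);lift=float(sys.argv[2]);back=float(sys.argv[3]);al=float(sys.argv[4]);m=int(sys.argv[5]) if len(sys.argv)>5 else 5
p0,M0,o=obs();st()
p1,M1=tool(al,PHI,0,G,1,back); p1=p1+[0,0,lift]
L=interp(p0,M0,p1,M1,n)
print("remaining",np.round(p1-p0,4))
print("ik",np.round(ik(*L[min(n,5)-1]),2)); 
import json;print(json.dumps(rows(L[:5],p0,M0)))
E
python3 go.py 10 .12 .06 165
```

```text
clock: 2.85
eef_pos: [0.2987, 0.2218, 0.2831]
tool_rot: [-0.479, -0.046, -0.182, 0.857]
ft_force: [0.1, -0.4, 0.4]
grip_width: 0.0427
t 2.85 q [ 0.354 -0.53  -0.639  0.906  0.326  0.651] p [0.2987 0.2218 0.2831] f [ 0.1 -0.4  0.4] w 0.0427
remaining [ 0.2166 -0.3476 -0.0794]
ik [-0.59  0.05 -0.53  1.15  0.96 -0.42]
[[1.1, -0.09, -1.25, 0.41, 0.12, 0.0], [2.2, -0.19, -2.51, 0.82, 0.24, 0.0], [3.29, -0.28, -3.76, 1.23, 0.36, 0.0], [4.39, -0.38, -5.02, 1.63, 0.48, 0.0], [5.49, -0.47, -6.27, 2.04, 0.6, 0.0]]
```

```bash
python3 -m handwheel '[[1.1,-0.09,-1.25,0.41,0.12,0],[2.2,-0.19,-2.51,0.82,0.24,0],[3.29,-0.28,-3.76,1.23,0.36,0],[4.39,-0.38,-5.02,1.63,0.48,0],[5.49,-0.47,-6.27,2.04,0.6,0]]'
python3 go.py 4 .12 .06 165
```

```text
clock: 3.48
eef_pos: [0.4079, 0.046, 0.2425]
tool_rot: [-0.311, -0.032, -0.197, 0.929]
ft_force: [0.7, 1.1, 0.4]
grip_width: 0.0428
t 3.475 q [-0.597  0.05  -0.526  1.154  0.961 -0.415] p [0.4079 0.046  0.2425] f [0.7 1.1 0.4] w 0.0428
remaining [ 0.1074 -0.1718 -0.0389]
ik [-0.82  0.79  0.07  1.85  1.11 -1.14]
[[1.51, -0.62, -1.26, 0.52, 0.15, 0.0], [3.03, -1.24, -2.52, 1.03, 0.3, 0.0], [4.54, -1.86, -3.78, 1.55, 0.44, 0.01], [6.05, -2.47, -5.04, 2.06, 0.59, 0.01]]
```

```bash
python3 - <<'E'
from h import *
cv2.imwrite("pics/s1.png",cam("side")[0][:,:,::-1])
E
```

```text
(no output)
```

View pics/s1.png

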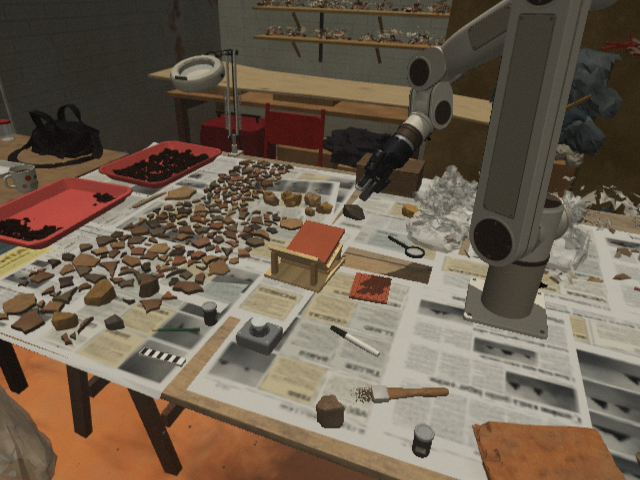

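The side view shows the gripper in the air above and right of the cradle. The tile is undisturbed and the far brown box is low. I'll continue to the pre-grasp pose.

```bash
python3 -m handwheel '[[1.51,-0.62,-1.26,0.52,0.15,0],[3.03,-1.24,-2.52,1.03,0.3,0],[4.54,-1.86,-3.78,1.55,0.44,0],[6.05,-2.47,-5.04,2.06,0.59,0],[6.05,-2.47,-5.04,2.06,0.59,0]]'
python3 go.py 4 .0 .06 165
```

```text
clock: 4.15
eef_pos: [0.5145, -0.1246, 0.1924]
tool_rot: [-0.125, -0.01, -0.202, 0.971]
ft_force: [-0.4, 1.0, -0.6]
grip_width: 0.0428
t 4.15 q [-0.82   0.809  0.071  1.844  1.105 -1.132] p [ 0.5145 -0.1246  0.1924] f [-0.4  1.  -0.6] w 0.0428
remaining [ 0.0008 -0.0012 -0.1087]
ik [-0.82  0.96  0.05  1.65  1.11 -1.14]
[[-0.06, 0.25, -1.06, -0.01, -0.03, -0.01], [-0.13, 0.51, -2.11, -0.01, -0.05, -0.02], [-0.19, 0.76, -3.17, -0.02, -0.08, -0.02], [-0.26, 1.01, -4.22, -0.03, -0.1, -0.03]]
```

```bash
python3 -m handwheel '[[-0.06,0.25,-0.8,0,-0.03,0],[-0.1,0.5,-1.6,0,-0.05,0],[-0.14,0.7,-2.3,0,-0.08,0],[-0.17,0.8,-3,0,-0.1,0],[-0.17,0.8,-3,0,-0.1,0]]'
python3 go.py 4 .0 .06 165;  python3 -m handwheel '[[0,0,0,0,0,0],[0,0,0,0,0,0],[0,0,0,0,0,0],[0,0,0,0,0,0],[0,0,0,0,0,0]]'
python3 go.py 4 .0 .06 165
```

```text
clock: 4.78
eef_pos: [0.5167, -0.1229, 0.1253]
tool_rot: [-0.132, -0.026, -0.201, 0.97]
ft_force: [-0.6, 0.0, 0.3]
grip_width: 0.0429
t 4.775 q [-0.816  0.895  0.046  1.71   1.11  -1.146] p [ 0.5167 -0.1229  0.1253] f [-0.6  0.   0.3] w 0.0429
remaining [-0.0013 -0.0029 -0.0416]
ik [-0.82  0.96  0.05  1.65  1.11 -1.14]
[[-0.04, 0.07, -0.41, 0.0, 0.02, -0.0], [-0.09, 0.14, -0.82, 0.0, 0.05, -0.01], [-0.13, 0.21, -1.23, 0.01, 0.07, -0.01], [-0.18, 0.28, -1.63, 0.01, 0.1, -0.01]]
clock: 5.4
eef_pos: [0.5169, -0.1233, 0.1257]
tool_rot: [-0.132, -0.027, -0.202, 0.97]
ft_force: [-0.2, -0.2, 0.7]
grip_width: 0.0427
t 5.4 q [-0.816  0.895  0.047  1.711  1.11  -1.146] p [ 0.5169 -0.1233  0.1257] f [-0.2 -0.2  0.7] w 0.0427
remaining [-0.0016 -0.0025 -0.042 ]
ik [-0.82  0.96  0.05  1.65  1.11 -1.14]
[[-0.05, 0.07, -0.41, 0.0, 0.03, -0.0], [-0.1, 0.15, -0.82, 0.0, 0.05, -0.0], [-0.15, 0.22, -1.23, 0.01, 0.08, -0.0], [-0.2, 0.3, -1.65, 0.01, 0.1, -0.01]]
```

```bash
python3 -m handwheel '[[-0.05,0.07,-0.41,0,0.03,0],[-0.1,0.15,-0.82,0,0.05,0],[-0.15,0.22,-1.23,0.01,0.08,0],[-0.2,0.3,-1.65,0.01,0.1,-0.01],[-0.2,0.3,-1.65,0.01,0.1,-0.01]]'
python3 go.py 4 0 0 165;python3 - <<'E'
from h import *
a=cam("top")[0][170:290,280:480,::-1];b=cam("side")[0][150:300,240:440,::-1]
cv2.imwrite("pics/t2.png",cv2.resize(a,None,fx=4,fy=4,interpolation=2));cv2.imwrite("pics/s2.png",cv2.resize(b,None,fx=4,fy=4,interpolation=2))
E
```

```text
clock: 6.02
eef_pos: [0.5149, -0.1254, 0.0824]
tool_rot: [-0.128, -0.018, -0.203, 0.97]
ft_force: [0.0, 0.1, 0.4]
grip_width: 0.0426
t 6.025 q [-0.822  0.965  0.049  1.653  1.108 -1.137] p [ 0.5149 -0.1254  0.0824] f [0.  0.1 0.4] w 0.0426
remaining [ 0.0244  0.0526 -0.0133]
ik [-0.72  0.93 -0.04  1.46  1.19 -0.99]
[[0.01, 0.6, 0.01, -0.0, -0.0, 0.0], [0.01, 1.19, 0.02, -0.0, -0.01, 0.0], [0.02, 1.79, 0.03, -0.01, -0.01, 0.0], [0.03, 2.38, 0.04, -0.01, -0.01, 0.0]]
```

View pics/t2.png

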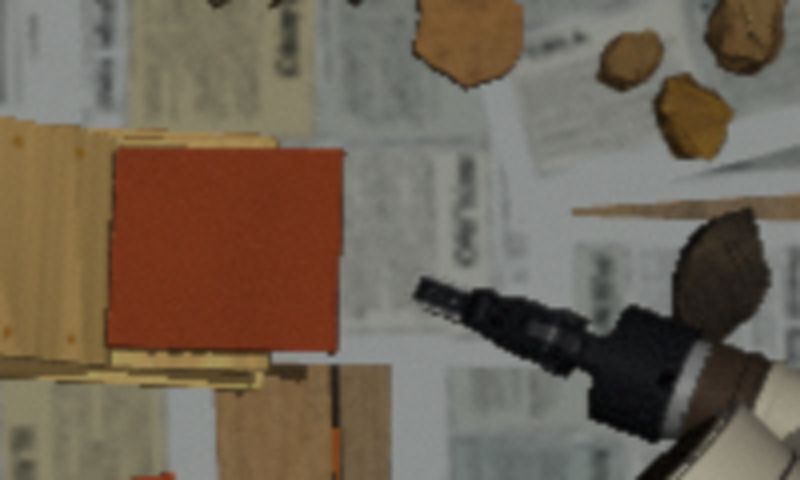

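View pics/s2.png

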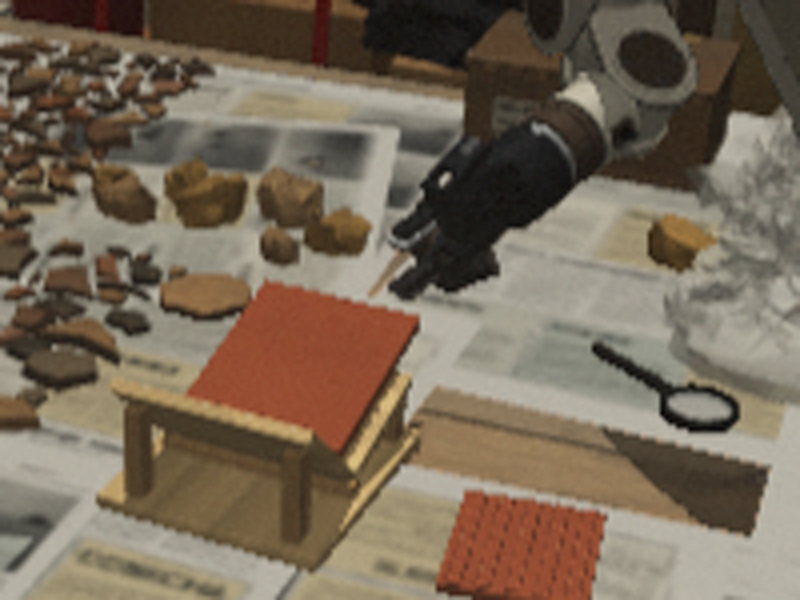

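The gripper is aimed at the middle of the free edge: top-crop, its line meets the edge at about (340,250). The fingers straddle the edge height, so I'll advance.

```bash
python3 -m handwheel '[[0,0.5,0,0,0,0],[0.01,1,0.02,0,-0.01,0],[0.02,1.5,0.03,0,-0.01,0],[0.03,2,0.04,0,-0.01,0],[0.03,2.38,0.04,0,-0.01,0]]'
python3 go.py 4 0 0 165;python3 - <<'E'
from h import *
a=cam("top")[0][170:290,280:480,::-1];b=cam("side")[0][190:300,240:400,::-1]
cv2.imwrite("pics/t3.png",cv2.resize(a,None,fx=4,fy=4,interpolation=2));cv2.imwrite("pics/s3.png",cv2.resize(b,None,fx=5,fy=5,interpolation=2))
E
```

```text
clock: 6.75
eef_pos: [0.54, -0.0719, 0.0703]
tool_rot: [-0.129, -0.02, -0.203, 0.97]
ft_force: [0.5, 0.6, -0.7]
grip_width: 0.0428
t 6.75 q [-0.721  0.933 -0.041  1.46   1.188 -0.994] p [ 0.54   -0.0719  0.0703] f [ 0.5  0.6 -0.7] w 0.0428
remaining [-0.0008 -0.0008 -0.0012]
ik [-0.72  0.93 -0.04  1.46  1.19 -0.99]
[[-0.0, -0.01, -0.01, -0.0, 0.0, -0.0], [-0.01, -0.01, -0.03, -0.0, 0.01, -0.0], [-0.01, -0.02, -0.04, -0.0, 0.01, -0.0], [-0.02, -0.03, -0.06, -0.0, 0.01, -0.0]]
```

View pics/t3.png

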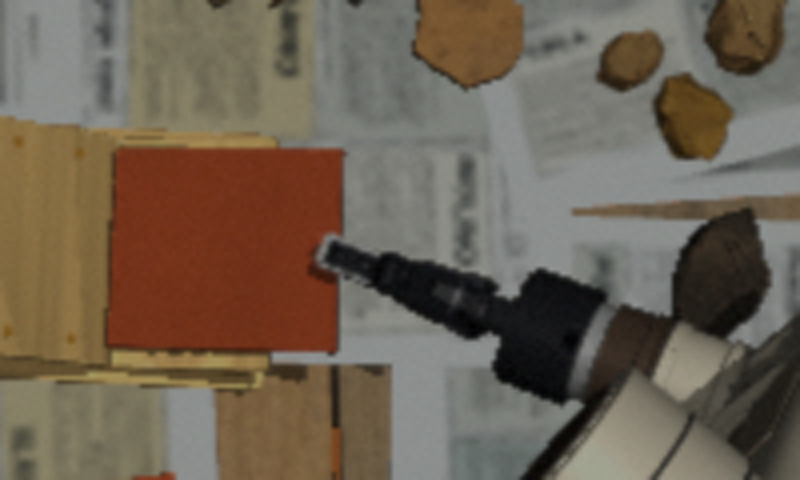

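View pics/s3.png

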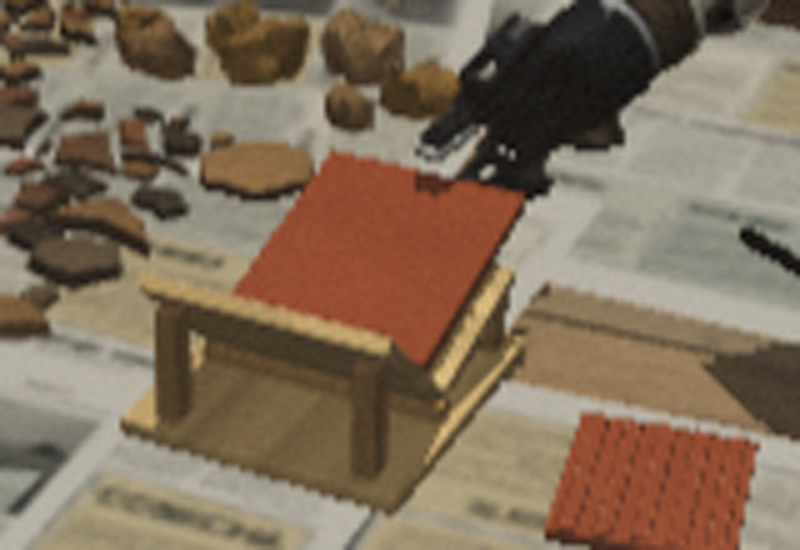

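The fingers straddle the edge at top-crop (318,250) and side-crop (430,165), but only about 15 mm of fingertip overlaps it. I'll go 6 mm deeper and about 1 mm lower, then close.

```bash
sed -i 's/G=.013/G=.019/' plan.py; python3 -m handwheel '[[0,0.1,-0.04,0,0,0],[0,0.2,-0.05,0,0,0],[0,0.24,-0.05,0,0,0],[0,0.24,-0.05,0,0,0],[0,0.24,-0.05,0,0,0]]'
python3 -m handwheel '[[0,0,0,0,0,0],[0,0,0,0,0,0],[0,0,0,0,0,0],[0,0,0,0,0,0],[0,0,0,0,0,0]]' -1
python3 go.py 4 0 0 165;python3 - <<'E'
from h import *
a=cam("top")[0][170:290,280:480,::-1];b=cam("side")[0][190:300,240:400,::-1]
cv2.imwrite("pics/t4.png",cv2.resize(a,None,fx=4,fy=4,interpolation=2));cv2.imwrite("pics/s4.png",cv2.resize(b,None,fx=5,fy=5,interpolation=2))
E
```

```text
clock: 7.48
eef_pos: [0.5421, -0.0683, 0.0674]
tool_rot: [-0.129, -0.019, -0.204, 0.97]
ft_force: [0.6, -0.1, 0.6]
grip_width: 0.0423
clock: 8.1
eef_pos: [0.5422, -0.0682, 0.0675]
tool_rot: [-0.129, -0.019, -0.203, 0.97]
ft_force: [1.1, -1.1, 1.2]
grip_width: 0.0128
t 8.1 q [-0.713  0.933 -0.048  1.439  1.195 -0.978] p [ 0.5422 -0.0682  0.0675] f [ 1.1 -1.1  1.2] w 0.0128
remaining [-0.0026  0.0012 -0.    ]
ik [-0.71  0.93 -0.06  1.44  1.19 -0.98]
[[-0.03, 0.0, 0.0, -0.0, 0.0, 0.0], [-0.06, 0.0, 0.01, -0.0, 0.0, 0.0], [-0.09, 0.0, 0.01, -0.0, 0.01, 0.0], [-0.11, 0.0, 0.01, -0.0, 0.01, 0.01]]
```

View pics/t4.png

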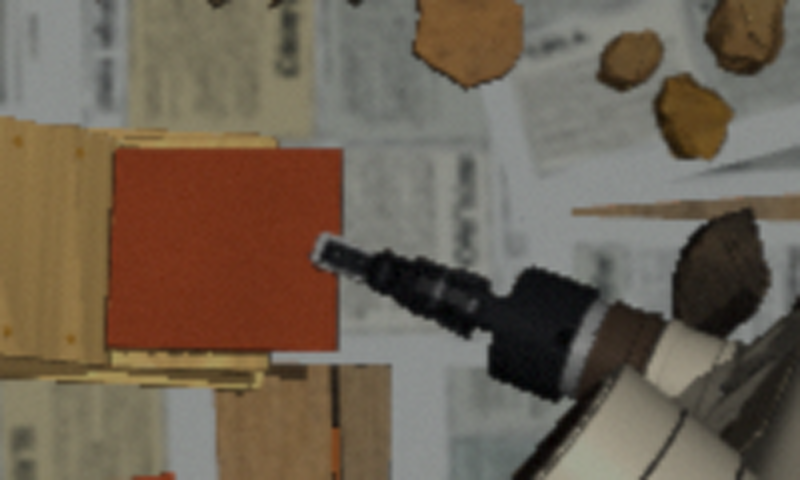

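View pics/s4.png

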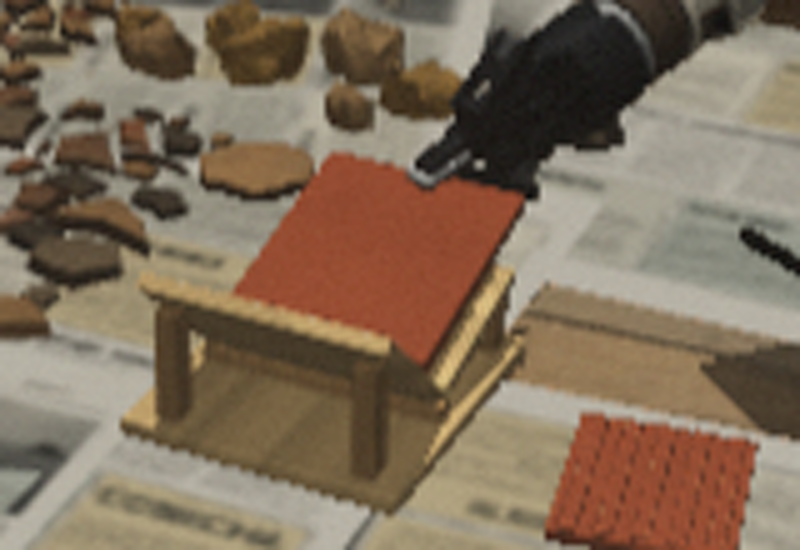

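```bash
python3 - <<'E'
from plan import *
p,M,o=obs()
for n,off in(("top",(280,170,4)),("side",(240,190,5))):
    _,Kc,Rc,t=cam(n)
    for nm,x in(("tcp",p),("upperfinger tip",p+M[:,2]*.0075),("grasp",p-.019*M[:,1]),("edge model",tool(165,0,0,0,1)[0]-.019*tool(165,0,0,0,1)[1][:,1])):
        uv=cv2.projectPoints(x[None],cv2.Rodrigues(Rc)[0],t,Kc,None)[0].ravel(); print(n,nm,np.round((uv-off[:2])*off[2],0))
E
```

```text
top tcp [286. 236.]
top upperfinger tip [283. 235.]
top grasp [313. 246.]
top edge model [341. 251.]
side tcp [392. 209.]
side upperfinger tip [391. 200.]
side grasp [414. 193.]
side edge model [430. 175.]
```

The visible fingertip is at top-crop (312,245), about 19 mm inside the edge, so the hold is shallower than I want. The reading of 12.8 mm also suggests only a marginal hold on the ribs. I'll reopen, go 9 mm deeper and close again.

```bash
python3 -m handwheel '[[0,0,0,0,0,0],[0,0,0,0,0,0],[0,0.12,0,0,0,0],[0,0.24,0,0,0,0],[0,0.36,0,0,0,0]]' -0.1
python3 -m handwheel '[[0,0,0,0,0,0],[0,0,0,0,0,0],[0,0,0,0,0,0],[0,0,0,0,0,0],[0,0,0,0,0,0]]' -1
python3 - <<'E'
from plan import *
st()
a=cam("top")[0][170:290,280:480,::-1];b=cam("side")[0][190:300,240:400,::-1]
cv2.imwrite("pics/t5.png",cv2.resize(a,None,fx=4,fy=4,interpolation=2));cv2.imwrite("pics/s5.png",cv2.resize(b,None,fx=5,fy=5,interpolation=2))
E
```

```text
clock: 8.93
eef_pos: [0.5458, -0.0599, 0.0652]
tool_rot: [-0.129, -0.019, -0.203, 0.97]
ft_force: [-0.3, -0.2, -0.4]
grip_width: 0.0387
clock: 9.55
eef_pos: [0.5457, -0.0601, 0.0653]
tool_rot: [-0.129, -0.019, -0.203, 0.97]
ft_force: [0.7, 1.6, 1.0]
grip_width: 0.0137
t 9.55 q [-0.698  0.929 -0.061  1.404  1.206 -0.95 ] p [ 0.5457 -0.0601  0.0653] f [0.7 1.6 1. ] w 0.0137
```

View pics/t5.png

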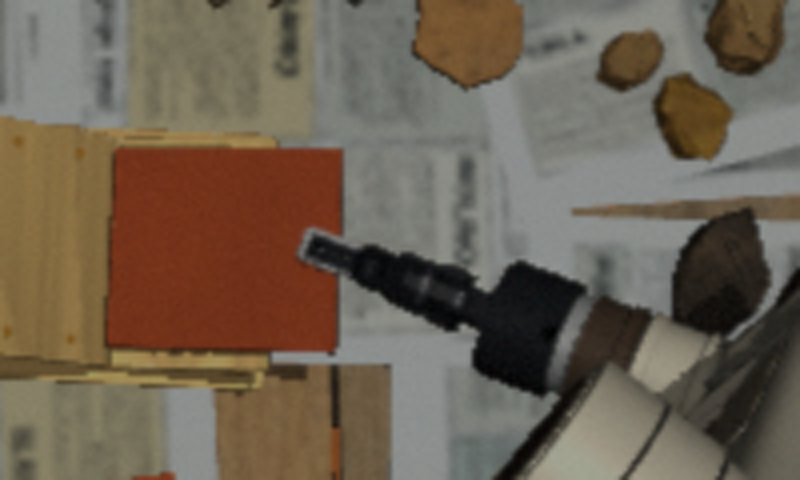

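View pics/s5.png

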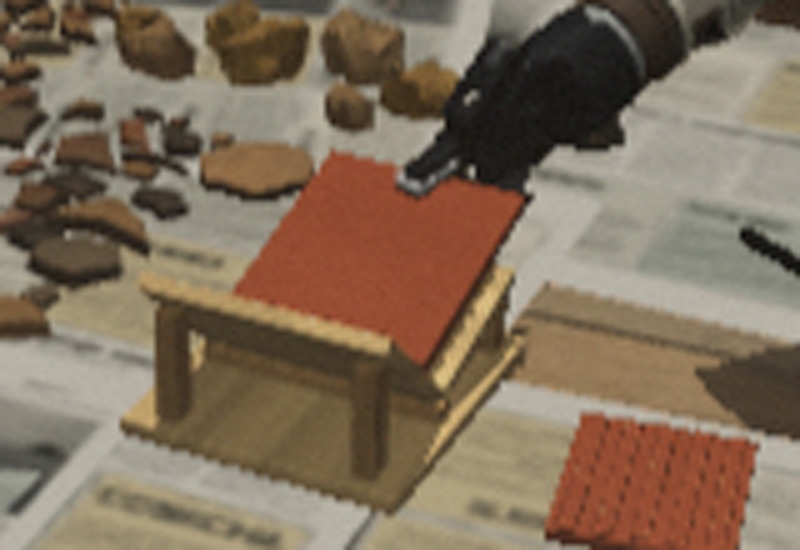

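Now about 29 mm of overlap: the tip is at top-crop (302,243), the reading is 13.7 mm and contact forces are under 2 N. I'll plan the swing relative to this grasp.

```bash
cat > swing.py <<'E'
from plan import *
import sys,json,os
def tilepose(al,clr):
    A,u,n=foot(al,clr); e=lambda v:RC@np.array([0,v[0],v[1]])
    Y=-e(u);Z=e(n);X=np.cross(Y,Z)
    return V+e(A),np.c_[X,Y,Z]
if not os.path.exists("T.json"):
    p,M,o=obs();a,B=tilepose(165,0)
    json.dump([(B.T@(p-a)).tolist(),(B.T@M).tolist(),p.tolist(),M.tolist()],open("T.json","w"))
tp,tM,cp,cM=map(np.array,json.load(open("T.json")))
def tgt(al,clr):
    a,B=tilepose(al,clr);return a+B@tp,B@tM
if __name__=="__main__":
    if sys.argv[1]=="check":
        for al in range(165,44,-10):
            q=ik(*tgt(al,.001));print(al,np.round(q,2),round(marg(q).min(),2))
        sys.exit()
    als=json.loads(sys.argv[1]);clr=json.loads(sys.argv[2])
    st();p,M,o=obs();print("cmd-meas mm",np.round((cp-p)*1e3,1), "rot deg",np.round(np.degrees(R.from_matrix(M.T@cM).as_rotvec()),2))
    rw=rows([tgt(a,c) for a,c in zip(als,clr)],cp,cM);print(json.dumps(rw))
    r=np.array(rw[-1]);n=cp+cM@r[:3]*.025;nM=cM@R.from_rotvec(np.radians(10)*r[3:]).as_matrix()
    json.dump([tp.tolist(),tM.tolist(),n.tolist(),nM.tolist()],open("T.json","w"))
E
python3 swing.py check; python3 swing.py '[164,162.5,161,159.5,158]' '[0.0005,0.001,0.001,0.001,0.001]'
```

```text
165 [-0.7   0.93 -0.06  1.41  1.21 -0.95] 0.23
155 [-0.66  0.73 -0.19  1.11  1.11 -0.66] 0.33
145 [-0.6   0.55 -0.29  0.91  0.99 -0.45] 0.45
135 [-0.51  0.4  -0.36  0.78  0.84 -0.29] 0.6
125 [-0.41  0.28 -0.4   0.71  0.67 -0.17] 0.69
115 [-0.28  0.19 -0.42  0.68  0.48 -0.07] 0.67
105 [-0.14  0.14 -0.42  0.67  0.27  0.02] 0.67
95 [ 0.02  0.12 -0.4   0.69  0.05  0.11] 0.69
85 [ 0.17  0.15 -0.37  0.73 -0.16  0.19] 0.72
75 [ 0.32  0.22 -0.32  0.79 -0.36  0.29] 0.77
65 [ 0.44  0.31 -0.25  0.88 -0.54  0.39] 0.84
55 [ 0.55  0.44 -0.16  1.01 -0.69  0.51] 0.73
45 [ 0.63  0.58 -0.06  1.17 -0.82  0.65] 0.6
t 9.65 q [-0.698  0.929 -0.061  1.404  1.206 -0.95 ] p [ 0.5457 -0.0601  0.0653] f [0.4 1.7 1.2] w 0.0137
cmd-meas mm [0. 0. 0.] rot deg [0. 0. 0.]
[[-0.0, 0.0, 0.09, -0.09, -0.03, 0.0], [-0.0, 0.01, 0.22, -0.23, -0.09, 0.0], [-0.01, 0.02, 0.33, -0.38, -0.14, 0.0], [-0.01, 0.04, 0.44, -0.52, -0.19, 0.0], [-0.02, 0.06, 0.55, -0.66, -0.24, 0.0]]
```

```bash
python3 -m handwheel '[[0,0,0.09,-0.09,-0.03,0],[0,0.01,0.22,-0.23,-0.09,0],[-0.01,0.02,0.33,-0.38,-0.14,0],[-0.01,0.04,0.44,-0.52,-0.19,0],[-0.02,0.06,0.55,-0.66,-0.24,0]]'
python3 swing.py '[155.5,153,150.5,148,145.5]' '[0.001,0.001,0.001,0.001,0.001]'; python3 - <<'E'
from h import *
b=cam("side")[0][170:300,240:400,::-1]
cv2.imwrite("pics/s6.png",cv2.resize(b,None,fx=4.5,fy=4.5,interpolation=2))
E
```

```text
clock: 10.28
eef_pos: [0.5458, -0.0555, 0.0775]
tool_rot: [-0.191, -0.029, -0.201, 0.96]
ft_force: [0.3, 0.4, -2.7]
grip_width: 0.0136
t 10.275 q [-0.672  0.781 -0.158  1.179  1.142 -0.731] p [ 0.5458 -0.0555  0.0775] f [ 0.3  0.4 -2.7] w 0.0136
cmd-meas mm [0.2 0.4 0.6] rot deg [ 0.2   0.12 -0.03]
[[-0.01, 0.01, 0.19, -0.23, -0.09, 0.0], [-0.01, 0.04, 0.37, -0.47, -0.17, 0.0], [-0.03, 0.07, 0.55, -0.7, -0.26, 0.0], [-0.04, 0.11, 0.73, -0.94, -0.34, 0.0], [-0.06, 0.16, 0.91, -1.17, -0.43, 0.0]]
```

View pics/s6.png

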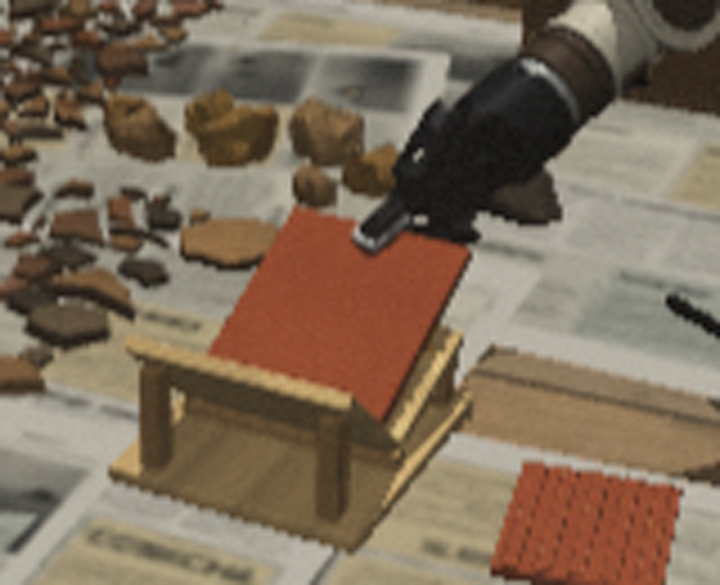

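The tile is lifting about its valley edge, with the free edge raised at crop (380,230) and about 2 N of force. Continuing.

```bash
python3 -m handwheel '[[-0.01,0.01,0.19,-0.23,-0.09,0],[-0.01,0.04,0.37,-0.47,-0.17,0],[-0.03,0.07,0.55,-0.7,-0.26,0],[-0.04,0.11,0.73,-0.94,-0.34,0],[-0.06,0.16,0.91,-1.17,-0.43,0]]'
python3 swing.py '[143,140.5,138,135.5,133]' '[0.001,0.001,0.001,0.001,0.001]'
```

```text
clock: 10.95
eef_pos: [0.5464, -0.0431, 0.0969]
tool_rot: [-0.295, -0.043, -0.196, 0.934]
ft_force: [0.6, 0.2, -3.0]
grip_width: 0.0135
t 10.95 q [-0.601  0.559 -0.288  0.91   0.996 -0.456] p [ 0.5464 -0.0431  0.0969] f [ 0.6  0.2 -3. ] w 0.0135
cmd-meas mm [0.4 0.5 0.7] rot deg [ 0.23  0.06 -0.01]
[[-0.0, 0.02, 0.18, -0.24, -0.08, 0.0], [-0.01, 0.04, 0.37, -0.47, -0.17, 0.0], [-0.02, 0.07, 0.55, -0.71, -0.26, 0.0], [-0.04, 0.11, 0.73, -0.94, -0.34, 0.0], [-0.05, 0.14, 0.9, -1.18, -0.43, 0.0]]
```

```bash
python3 -m handwheel '[[0,0.02,0.18,-0.24,-0.08,0],[-0.01,0.04,0.37,-0.47,-0.17,0],[-0.02,0.07,0.55,-0.71,-0.26,0],[-0.04,0.11,0.73,-0.94,-0.34,0],[-0.05,0.14,0.9,-1.18,-0.43,0]]'
python3 swing.py '[130.5,128,125.5,123,120.5]' '[0.001,0.001,0.001,0.001,0.001]'
```

```text
clock: 11.58
eef_pos: [0.5471, -0.0272, 0.1133]
tool_rot: [-0.397, -0.057, -0.188, 0.897]
ft_force: [-0.2, -1.1, -3.9]
grip_width: 0.0138
t 11.575 q [-0.494  0.375 -0.373  0.757  0.808 -0.265] p [ 0.5471 -0.0272  0.1133] f [-0.2 -1.1 -3.9] w 0.0138
cmd-meas mm [0.7 0.4 0.8] rot deg [ 0.2   0.   -0.03]
[[0.01, -0.01, 0.17, -0.23, -0.08, 0.01], [0.01, -0.01, 0.33, -0.47, -0.17, 0.01], [0.0, 0.0, 0.5, -0.7, -0.25, 0.01], [-0.0, 0.02, 0.67, -0.94, -0.34, 0.01], [-0.01, 0.04, 0.83, -1.17, -0.43, 0.01]]
```

```bash
python3 -m handwheel '[[0.01,-0.01,0.17,-0.23,-0.08,0.01],[0.01,-0.01,0.33,-0.47,-0.17,0.01],[0,0,0.5,-0.7,-0.25,0.01],[0,0.02,0.67,-0.94,-0.34,0.01],[-0.01,0.04,0.83,-1.17,-0.43,0.01]]'
python3 swing.py '[118,115.5,113,110.5,108]' '[0.001,0.001,0.001,0.001,0.001]';python3 - <<'E'
from h import *
b=cam("side")[0][150:300,240:420,::-1]
cv2.imwrite("pics/s7.png",cv2.resize(b,None,fx=4,fy=4,interpolation=2))
E
```

```text
clock: 12.2
eef_pos: [0.5479, -0.0112, 0.1267]
tool_rot: [-0.492, -0.071, -0.177, 0.849]
ft_force: [-0.4, 0.3, -3.6]
grip_width: 0.0132
t 12.2 q [-0.356  0.237 -0.413  0.691  0.586 -0.128] p [ 0.5479 -0.0112  0.1267] f [-0.4  0.3 -3.6] w 0.0132
cmd-meas mm [1.  0.3 0.8] rot deg [ 0.17 -0.02 -0.05]
[[-0.0, -0.0, 0.16, -0.24, -0.08, -0.0], [-0.0, 0.0, 0.33, -0.47, -0.17, -0.0], [-0.01, 0.02, 0.49, -0.7, -0.25, -0.0], [-0.01, 0.04, 0.65, -0.94, -0.34, -0.0], [-0.02, 0.07, 0.81, -1.17, -0.42, -0.0]]
```

View pics/s7.png

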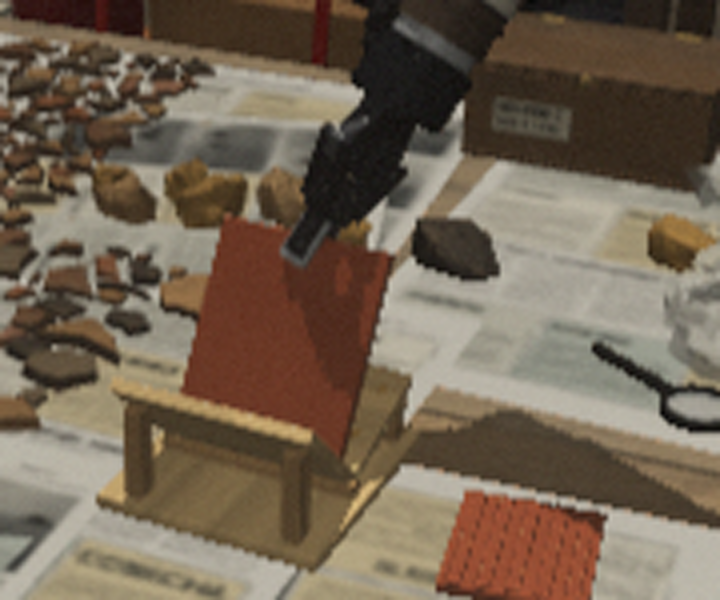

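The tile is well up and firmly held (finger at crop (305,235)), with its foot hidden behind the wall in the valley. Force is 4 N, its own weight. Continuing.

```bash
python3 -m handwheel '[[0,0,0.16,-0.24,-0.08,0],[0,0,0.33,-0.47,-0.17,0],[-0.01,0.02,0.49,-0.7,-0.25,0],[-0.01,0.04,0.65,-0.94,-0.34,0],[-0.02,0.07,0.81,-1.17,-0.42,0]]'
python3 swing.py '[105.5,103,100.5,98,95.5]' '[0.001,0.001,0.001,0.001,0.001]'
```

```text
clock: 12.88
eef_pos: [0.549, 0.0073, 0.1352]
tool_rot: [-0.582, -0.083, -0.165, 0.792]
ft_force: [0.5, 1.2, -2.8]
grip_width: 0.0136
t 12.875 q [-0.183  0.15  -0.424  0.67   0.335 -0.008] p [0.549  0.0073 0.1352] f [ 0.5  1.2 -2.8] w 0.0136
cmd-meas mm [1.1 0.1 1. ] rot deg [ 0.09 -0.03 -0.1 ]
[[-0.01, 0.0, 0.16, -0.24, -0.09, -0.0], [-0.01, 0.01, 0.32, -0.47, -0.18, 0.0], [-0.02, 0.03, 0.48, -0.71, -0.26, 0.0], [-0.03, 0.06, 0.64, -0.94, -0.35, 0.0], [-0.04, 0.1, 0.8, -1.18, -0.43, 0.0]]
```

```bash
python3 -m handwheel '[[-0.01,0,0.16,-0.24,-0.09,0],[-0.01,0.01,0.32,-0.47,-0.18,0],[-0.02,0.03,0.48,-0.71,-0.26,0],[-0.03,0.06,0.64,-0.94,-0.35,0],[-0.04,0.1,0.8,-1.18,-0.43,0]]'
python3 swing.py '[93,90.5,88,85.5,83]' '[0.001,0.001,0.001,0.001,0.001]'
```

```text
clock: 13.5
eef_pos: [0.5506, 0.0276, 0.1395]
tool_rot: [-0.665, -0.096, -0.151, 0.725]
ft_force: [-1.1, 0.8, -2.1]
grip_width: 0.0139
t 13.5 q [ 0.012  0.123 -0.407  0.685  0.065  0.103] p [0.5506 0.0276 0.1395] f [-1.1  0.8 -2.1] w 0.0139
cmd-meas mm [ 0.7 -0.3  0.4] rot deg [-0.01 -0.01 -0.05]
[[-0.0, 0.01, 0.16, -0.23, -0.09, 0.0], [-0.01, 0.02, 0.32, -0.47, -0.17, 0.0], [-0.02, 0.05, 0.49, -0.7, -0.26, 0.0], [-0.03, 0.08, 0.65, -0.94, -0.34, 0.0], [-0.04, 0.12, 0.81, -1.17, -0.43, 0.0]]
```

```bash
python3 -m handwheel '[[0,0.01,0.16,-0.23,-0.09,0],[-0.01,0.02,0.32,-0.47,-0.17,0],[-0.02,0.05,0.49,-0.7,-0.26,0],[-0.03,0.08,0.65,-0.94,-0.34,0],[-0.04,0.12,0.81,-1.17,-0.43,0]]'
python3 swing.py '[80.5,78,75.5,73,70.5]' '[0.001,0.001,0.001,0.001,0.001]';python3 - <<'E'
from h import *
b=cam("side")[0][150:300,220:400,::-1];a=cam("top")[0][180:280,250:400,::-1]
cv2.imwrite("pics/s8.png",cv2.resize(b,None,fx=4,fy=4,interpolation=2));cv2.imwrite("pics/t8.png",cv2.resize(a,None,fx=4,fy=4,interpolation=2))
E
```

```text
clock: 14.12
eef_pos: [0.5527, 0.0484, 0.139]
tool_rot: [0.741, 0.108, 0.136, -0.649]
ft_force: [0.1, 2.4, 1.5]
grip_width: 0.0135
t 14.125 q [ 0.205  0.159 -0.363  0.736 -0.2    0.214] p [0.5527 0.0484 0.139 ] f [0.1 2.4 1.5] w 0.0135
cmd-meas mm [-0.1 -0.8 -0.4] rot deg [-0.08 -0.02  0.04]
[[-0.01, 0.02, 0.17, -0.24, -0.09, 0.0], [-0.02, 0.04, 0.33, -0.47, -0.17, 0.0], [-0.03, 0.07, 0.5, -0.71, -0.26, 0.0], [-0.03, 0.09, 0.68, -0.94, -0.34, 0.0], [-0.04, 0.11, 0.86, -1.18, -0.43, 0.0]]
```

View pics/s8.png

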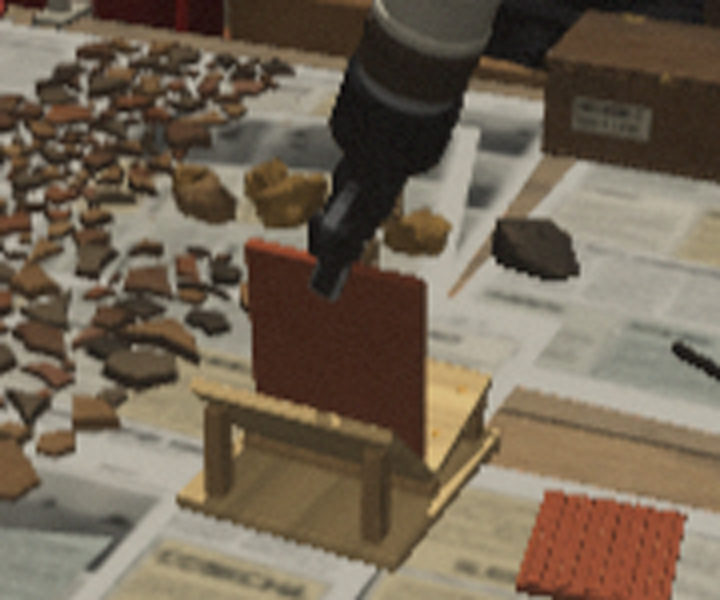

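View pics/t8.png

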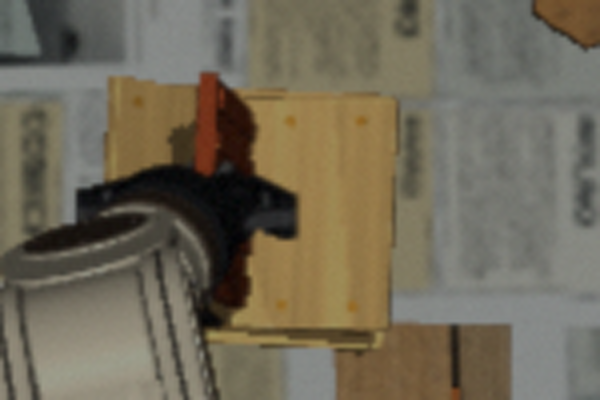

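The tile is just past upright with its foot in the valley (top-crop about (215,200)). Contact is only a few newtons.

```bash
python3 -m handwheel '[[-0.01,0.02,0.17,-0.24,-0.09,0],[-0.02,0.04,0.33,-0.47,-0.17,0],[-0.03,0.07,0.5,-0.71,-0.26,0],[-0.03,0.09,0.68,-0.94,-0.34,0],[-0.04,0.11,0.86,-1.18,-0.43,0]]'
python3 swing.py '[68,65.5,63,60.5,58]' '[0.0015,0.0015,0.0015,0.0015,0.0015]'
```

```text
clock: 14.85
eef_pos: [0.5549, 0.0696, 0.1341]
tool_rot: [0.807, 0.117, 0.119, -0.566]
ft_force: [-1.0, 3.0, 4.0]
grip_width: 0.0138
t 14.85 q [ 0.377  0.254 -0.291  0.826 -0.443  0.335] p [0.5549 0.0696 0.1341] f [-1.  3.  4.] w 0.0138
cmd-meas mm [-1.  -1.  -0.9] rot deg [-0.15 -0.12  0.12]
[[0.01, -0.02, 0.18, -0.23, -0.09, 0.0], [0.01, -0.02, 0.37, -0.47, -0.17, 0.0], [0.0, -0.01, 0.55, -0.7, -0.26, 0.01], [-0.0, 0.0, 0.74, -0.94, -0.34, 0.01], [-0.01, 0.02, 0.92, -1.17, -0.43, 0.01]]
```

```bash
python3 -m handwheel '[[0.01,-0.02,0.18,-0.23,-0.09,0],[0.01,-0.02,0.37,-0.47,-0.17,0],[0,-0.01,0.55,-0.7,-0.26,0.01],[0,0,0.74,-0.94,-0.34,0.01],[-0.01,0.02,0.92,-1.17,-0.43,0.01]]'
python3 swing.py '[56.5,55,53.5,52,50.5]' '[0.0015,0.0015,0.0015,0.0015,0.0015]'; python3 - <<'E'
from h import *
b=cam("side")[0][150:300,200:380,::-1];a=cam("top")[0][180:280,230:380,::-1]
cv2.imwrite("pics/s9.png",cv2.resize(b,None,fx=4,fy=4,interpolation=2));cv2.imwrite("pics/t9.png",cv2.resize(a,None,fx=4,fy=4,interpolation=2))
E
```

```text
clock: 15.48
eef_pos: [0.5564, 0.0911, 0.1256]
tool_rot: [0.865, 0.125, 0.1, -0.476]
ft_force: [-0.5, 5.2, 4.0]
grip_width: 0.0138
t 15.475 q [ 0.518  0.397 -0.186  0.97  -0.647  0.475] p [0.5564 0.0911 0.1256] f [-0.5  5.2  4. ] w 0.0138
cmd-meas mm [-1.2 -1.1 -0.7] rot deg [-0.09 -0.14  0.12]
[[0.0, -0.0, 0.11, -0.14, -0.05, -0.0], [0.0, -0.0, 0.22, -0.28, -0.1, -0.0], [0.0, -0.0, 0.33, -0.42, -0.15, -0.0], [0.0, 0.0, 0.44, -0.57, -0.2, -0.0], [0.0, 0.01, 0.56, -0.71, -0.25, -0.0]]
```

View pics/s9.png

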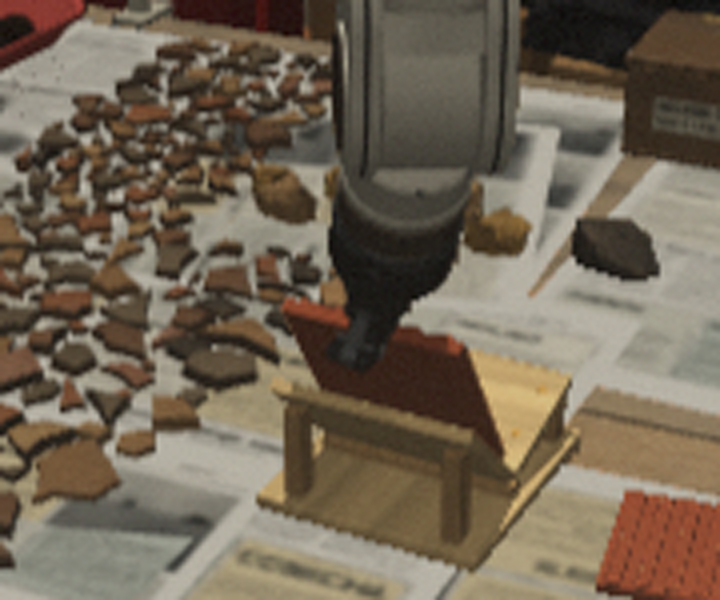

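View pics/t9.png

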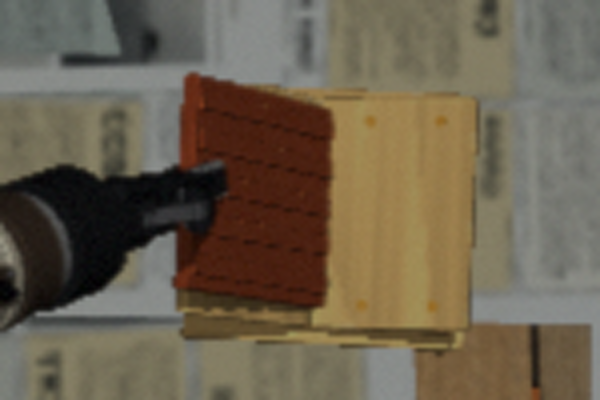

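The ribbed side faces up, and the tile leans toward the wall still in the grip (top-crop (205,190)). Now the gentle final lowering.

```bash
python3 -m handwheel '[[0,0,0.11,-0.14,-0.05,0],[0,0,0.22,-0.28,-0.1,0],[0,0,0.33,-0.42,-0.15,0],[0,0,0.44,-0.57,-0.2,0],[0,0.01,0.56,-0.71,-0.25,0]]'
python3 swing.py '[49.5,48.5,47.5,46.5,46]' '[0.0015,0.0012,0.001,0.001,0.001]'
```

```text
clock: 16.2
eef_pos: [0.5574, 0.1029, 0.1181]
tool_rot: [0.895, 0.13, 0.088, -0.417]
ft_force: [1.1, 6.3, 5.8]
grip_width: 0.0136
t 16.2 q [ 0.587  0.501 -0.112  1.078 -0.754  0.572] p [0.5574 0.1029 0.1181] f [1.1 6.3 5.8] w 0.0136
cmd-meas mm [-1.4 -1.1 -0.7] rot deg [ 0.03 -0.08  0.18]
[[0.0, -0.01, 0.07, -0.09, -0.04, -0.0], [0.0, -0.0, 0.15, -0.18, -0.07, -0.0], [-0.0, 0.0, 0.23, -0.28, -0.11, -0.0], [-0.0, 0.0, 0.3, -0.37, -0.14, -0.0], [-0.0, 0.0, 0.34, -0.42, -0.16, -0.0]]
```

```bash
python3 -m handwheel '[[0,-0.01,0.07,-0.09,-0.04,0],[0,0,0.15,-0.18,-0.07,0],[0,0,0.23,-0.28,-0.11,0],[0,0,0.3,-0.37,-0.14,0],[0,0,0.34,-0.42,-0.16,0]]'
python3 swing.py '[45.7,45.4,45.2,45,45]' '[0.001,0.001,0.001,0.001,0.001]';  python3 - <<'E'
from h import *
b=cam("side")[0][180:300,200:380,::-1];a=cam("top")[0][180:280,230:380,::-1]
cv2.imwrite("pics/s10.png",cv2.resize(b,None,fx=4,fy=4,interpolation=2));cv2.imwrite("pics/t10.png",cv2.resize(a,None,fx=4,fy=4,interpolation=2))
E
```

```text
clock: 16.82
eef_pos: [0.5579, 0.1097, 0.1127]
tool_rot: [0.911, 0.133, 0.081, -0.382]
ft_force: [0.7, 7.4, 6.1]
grip_width: 0.0136
t 16.825 q [ 0.622  0.568 -0.063  1.151 -0.809  0.632] p [0.5579 0.1097 0.1127] f [0.7 7.4 6.1] w 0.0136
cmd-meas mm [-1.5 -1.4 -0.8] rot deg [ 0.02 -0.06  0.21]
[[-0.0, 0.0, 0.02, -0.03, -0.01, -0.0], [0.0, 0.0, 0.04, -0.06, -0.02, -0.0], [0.0, 0.0, 0.06, -0.07, -0.03, -0.0], [0.0, -0.0, 0.07, -0.09, -0.03, -0.0], [0.0, -0.0, 0.07, -0.09, -0.03, -0.0]]
```

View pics/s10.png

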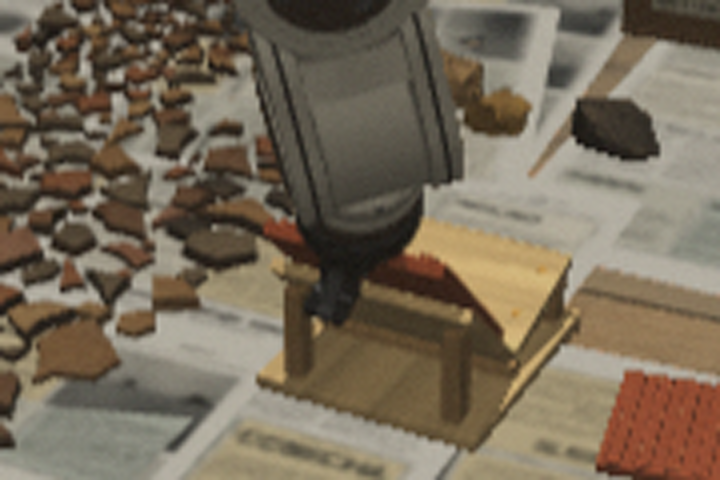

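View pics/t10.png

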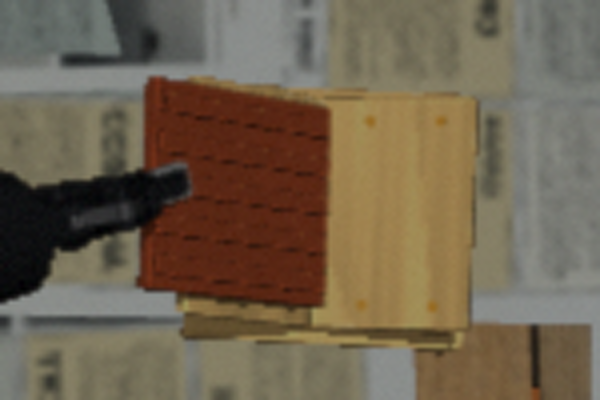

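```bash
python3 -m handwheel '[[0,0,0.02,-0.03,-0.01,0],[0,0,0.04,-0.06,-0.02,0],[0,0,0.06,-0.07,-0.03,0],[0,0,0.07,-0.09,-0.03,0],[0,0,0.07,-0.09,-0.03,0]]'
python3 -m handwheel '[[0,0,0.01,0,0,0],[0,0,0.02,0,0,0],[0,0,0.03,0,0,0],[0,0,0.03,0,0,0],[0,0,0.03,0,0,0]]'
```

```text
clock: 17.55
eef_pos: [0.558, 0.111, 0.1116]
tool_rot: [0.914, 0.133, 0.079, -0.375]
ft_force: [1.3, 7.3, 6.5]
grip_width: 0.0136
clock: 18.18
eef_pos: [0.5581, 0.1113, 0.1114]
tool_rot: [0.914, 0.133, 0.079, -0.375]
ft_force: [0.4, 7.0, 8.3]
grip_width: 0.0132
```

```bash
python3 -m handwheel '[[0,-0.02,0.02,0,0,0],[0,-0.04,0.04,0,0,0],[0,-0.04,0.05,0,0,0],[0,-0.04,0.06,0,0,0],[0,-0.04,0.06,0,0,0]]'
```

```text
clock: 18.8
eef_pos: [0.5576, 0.1118, 0.1111]
tool_rot: [0.915, 0.133, 0.079, -0.374]
ft_force: [1.3, 4.5, 7.4]
grip_width: 0.0137
```

The wall now pushes back along its normal, so the tile is seated. Opening the fingers.

```bash
python3 -m handwheel '[[0,0,0,0,0,0],[0,0,0,0,0,0],[0,0,0,0,0,0],[0,0,0,0,0,0],[0,0,0,0,0,0]]' -0.2
python3 - <<'E'
from h import *
st()
b=cam("side")[0][180:300,200:380,::-1];a=cam("top")[0][180:280,230:380,::-1]
cv2.imwrite("pics/s11.png",cv2.resize(b,None,fx=4,fy=4,interpolation=2));cv2.imwrite("pics/t11.png",cv2.resize(a,None,fx=4,fy=4,interpolation=2))
E
```

```text
clock: 19.42
eef_pos: [0.5562, 0.1116, 0.1095]
tool_rot: [0.914, 0.132, 0.078, -0.375]
ft_force: [-0.3, 0.4, -0.3]
grip_width: 0.0341
t 19.425 q [ 0.63   0.586 -0.053  1.171 -0.817  0.651] p [0.5562 0.1116 0.1095] f [-0.3  0.4 -0.3] w 0.0341
```

View pics/s11.png

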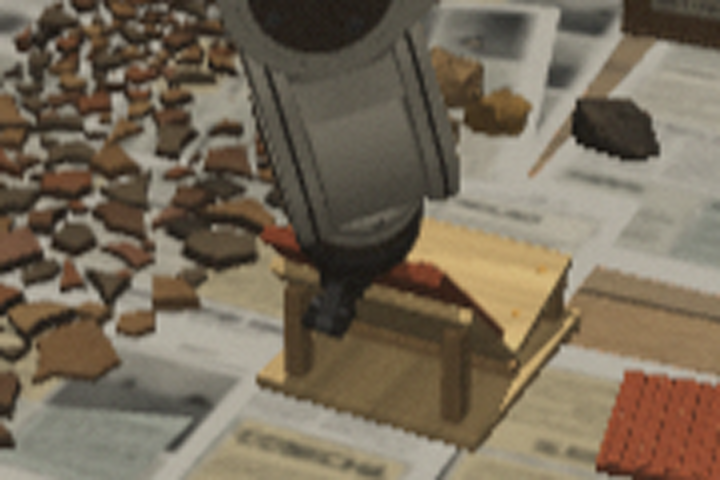

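View pics/t11.png

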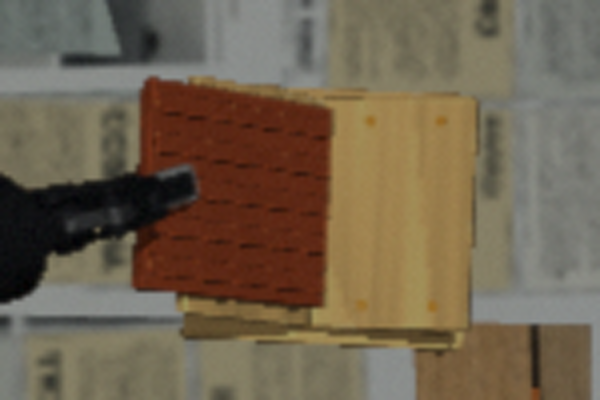

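Released: forces are zero, and the tile lies ribs up on the wall (top-crop corners (145,80) to (325,305)). Retreating along the tool axis.

```bash
python3 -m handwheel '[[0,-0.6,0,0,0,0],[0,-1.5,0,0,0,0],[0,-2.6,0,0,0,0],[0,-3.8,0,0,0,0],[0,-4.8,0,0,0,0]]'
cat > pl.py <<'E'
from plan import *
import sys,json
z=float(sys.argv[1]);n=int(sys.argv[2])
p0,M0,o=obs();st()
d=np.array([0,0,-1.]);ax=np.cross(M0[:,1],d);s=np.linalg.norm(ax);an=np.arctan2(s,M0[:,1]@d)
M1=R.from_rotvec(ax/max(s,1e-9)*an).as_matrix()@M0
p1=np.array([.5195,.3626,z]);L=interp(p0,M0,p1,M1,n)
for p,M in L:
    q=ik(p,M);print(np.round(p,3),np.round(q,2),round(marg(q).min(),2))
print(json.dumps(rows(L[:5],p0,M0)))
E
python3 pl.py .15 5;python3 - <<'E'
from h import *
b=cam("side")[0][180:360,200:440,::-1];a=cam("top")[0][180:280,230:380,::-1]
cv2.imwrite("pics/s12.png",cv2.resize(b,None,fx=3.3,fy=3.3,interpolation=2));cv2.imwrite("pics/t12.png",cv2.resize(a,None,fx=4,fy=4,interpolation=2))
E
```

```text
clock: 20.15
eef_pos: [0.5202, 0.1947, 0.1903]
tool_rot: [0.914, 0.132, 0.078, -0.375]
ft_force: [0.2, -0.4, -0.3]
grip_width: 0.0346
t 20.15 q [ 0.78   0.582  0.163  1.535 -0.772  0.853] p [0.5202 0.1947 0.1903] f [ 0.2 -0.4 -0.3] w 0.0346
[0.52  0.228 0.182] [ 0.76  0.55  0.21  1.49 -0.63  0.76] 0.66
[0.52  0.262 0.174] [ 0.73  0.53  0.24  1.45 -0.48  0.69] 0.7
[0.52  0.295 0.166] [ 0.69  0.53  0.27  1.41 -0.32  0.62] 0.74
[0.52  0.329 0.158] [ 0.65  0.53  0.28  1.37 -0.16  0.57] 0.78
[0.52  0.363 0.15 ] [0.61 0.54 0.29 1.33 0.   0.53] 0.82
[[0.16, -0.71, 1.18, 0.91, 0.0, 0.31], [0.32, -1.41, 2.35, 1.83, 0.0, 0.63], [0.49, -2.12, 3.53, 2.74, 0.0, 0.94], [0.65, -2.83, 4.71, 3.66, 0.0, 1.25], [0.81, -3.53, 5.88, 4.57, 0.0, 1.57]]
```

View pics/s12.png

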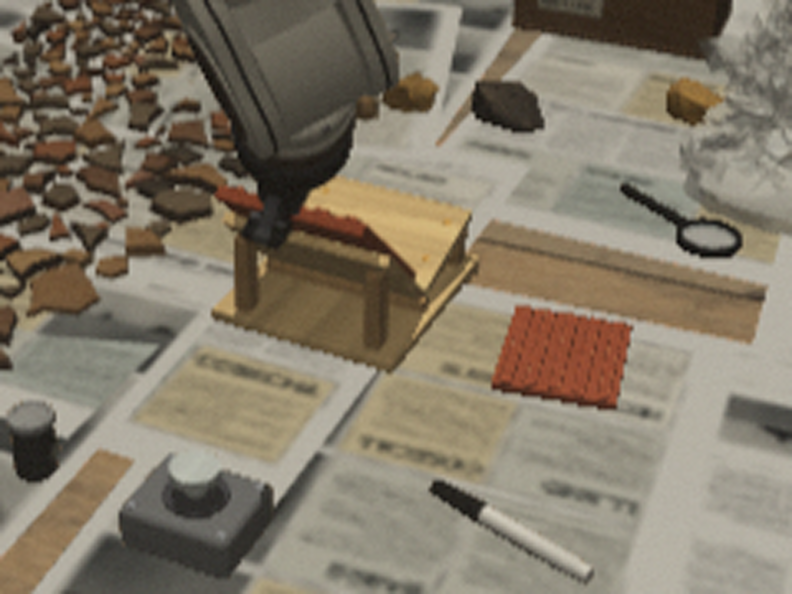

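View pics/t12.png

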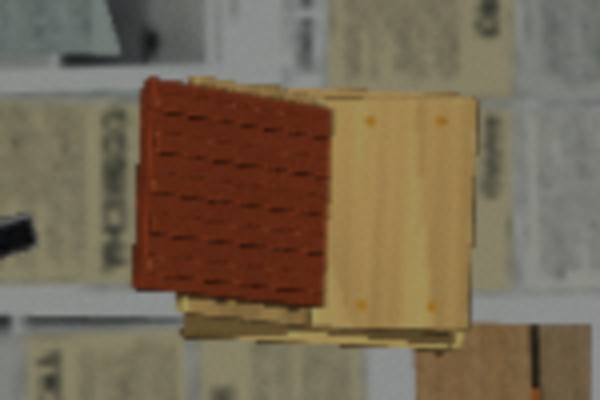

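The tile stays seated and the gripper is clear of it. Next I'll go above the plunger with the fingers shut.

```bash
python3 -m handwheel '[[0.16,-0.9,1.18,0.91,0,0.31],[0.32,-1.5,2.35,1.83,0,0.63],[0.49,-2.12,3.53,2.74,0,0.94],[0.65,-2.83,4.71,3.66,0,1.25],[0.81,-3.53,5.88,4.57,0,1.57]]' -1
python3 -m handwheel '[[0,0,0,0,0,0],[0,0,0,0,0,0],[0,0,0,0,0,0],[0,0,0,0,0,0],[0,0,0,0,0,0]]'
python3 pl.py .085 5; python3 - <<'E'
from h import *
b=cam("side")[0][230:370,180:360,::-1];a=cam("top")[0][190:290,120:270,::-1]
cv2.imwrite("pics/s13.png",cv2.resize(b,None,fx=4,fy=4,interpolation=2));cv2.imwrite("pics/t13.png",cv2.resize(a,None,fx=4,fy=4,interpolation=2))
E
```

```text
clock: 20.88
eef_pos: [0.5203, 0.3622, 0.1491]
tool_rot: [-0.705, -0.029, 0.03, 0.708]
ft_force: [0.3, -0.4, -1.0]
grip_width: -0.0
clock: 21.5
eef_pos: [0.5194, 0.362, 0.1492]
tool_rot: [0.707, 0.029, -0.03, -0.706]
ft_force: [-0.5, -0.5, 0.6]
grip_width: 0.0002
t 21.5 q [ 0.609  0.537  0.289  1.325 -0.     0.525] p [0.5194 0.362  0.1492] f [-0.5 -0.5  0.6] w 0.0002
[0.519 0.362 0.136] [ 0.61  0.54  0.27  1.29 -0.    0.53] 0.86
[0.519 0.362 0.123] [ 0.61  0.55  0.24  1.27 -0.    0.53] 0.88
[0.519 0.362 0.111] [ 0.61  0.56  0.22  1.24 -0.    0.53] 0.91
[0.519 0.362 0.098] [ 0.61  0.57  0.2   1.21 -0.    0.53] 0.94
[0.52  0.363 0.085] [ 0.61  0.58  0.18  1.18 -0.    0.53] 0.97
[[0.0, 0.51, 0.0, 0.0, 0.0, -0.0], [0.0, 1.03, 0.01, 0.0, -0.0, -0.0], [0.0, 1.54, 0.01, 0.0, 0.0, -0.0], [0.01, 2.05, 0.02, 0.0, -0.0, -0.0], [0.01, 2.57, 0.02, 0.0, 0.0, -0.01]]
```

View pics/s13.png

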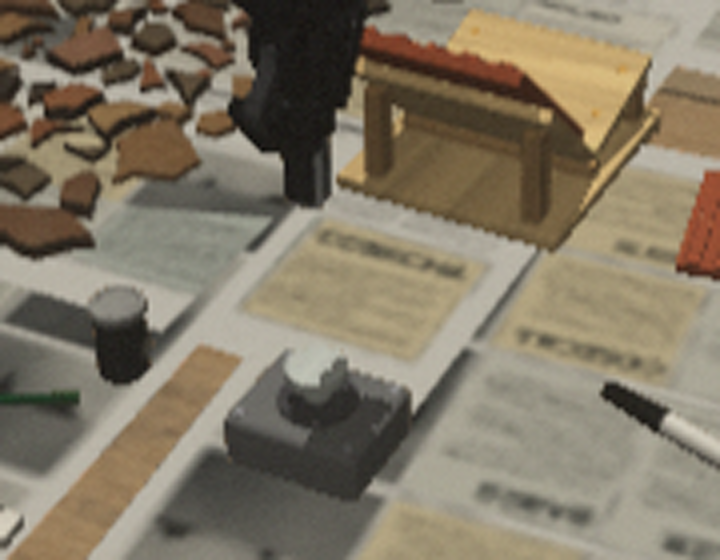

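View pics/t13.png

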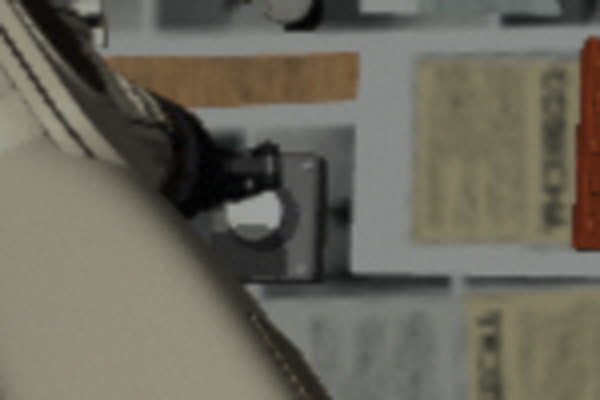

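```bash
python3 - <<'E'
from plan import *
p,M,o=obs()
for n,off in(("top",(120,190,4)),("side",(180,230,4))):
    _,Kc,Rc,t=cam(n)
    for nm,x in(("tcp",p),("19 behind",p-.019*M[:,1]),("cap",np.array([.5195,.3626,.0635])),("below",np.array([p[0],p[1],.0635]))):
        uv=cv2.projectPoints(x[None],cv2.Rodrigues(Rc)[0],t,Kc,None)[0].ravel(); print(n,nm,np.round((uv-off[:2])*off[2],0))
E
```

```text
top tcp [220. 198.]
top 19 behind [212. 195.]
top cap [252. 212.]
top below [253. 211.]
side tcp [311. 234.]
side 19 behind [309. 204.]
side cap [316. 361.]
side below [316. 360.]
```

The visible fingertip, side-crop (308,203), is about 19 mm above the nominal TCP. That matches what I saw when grasping. I'll press by force and look on the way.

```bash
python3 -m handwheel '[[0,0.7,0,0,0,0],[0,1.4,0,0,0,0],[0,2.1,0.02,0,0,0],[0,2.7,0.02,0,0,0],[0,3.2,0.02,0,0,0]]'
python3 -m handwheel '[[0,0.08,0,0,0,0],[0,0.16,0,0,0,0],[0,0.24,0,0,0,0],[0,0.32,0,0,0,0],[0,0.4,0,0,0,0]]'
```

```text
clock: 22.32
eef_pos: [0.5196, 0.3621, 0.0683]
tool_rot: [0.707, 0.029, -0.03, -0.706]
ft_force: [-0.1, -0.3, -0.0]
grip_width: -0.0002
clock: 22.95
eef_pos: [0.5197, 0.3622, 0.0593]
tool_rot: [0.707, 0.029, -0.029, -0.706]
ft_force: [-0.1, -0.7, 0.4]
grip_width: -0.0003
```

```bash
python3 -m handwheel '[[0,0.1,0,0,0,0],[0,0.2,0,0,0,0],[0,0.3,0,0,0,0],[0,0.4,0,0,0,0],[0,0.5,0,0,0,0]]'; python3 - <<'E'
from h import *
b=cam("side")[0][230:370,180:360,::-1]
cv2.imwrite("pics/s14.png",cv2.resize(b,None,fx=4,fy=4,interpolation=2))
E
```

```text
clock: 23.58
eef_pos: [0.5196, 0.3622, 0.0464]
tool_rot: [0.707, 0.029, -0.03, -0.706]
ft_force: [0.5, -0.0, -0.7]
grip_width: -0.0
```

View pics/s14.png

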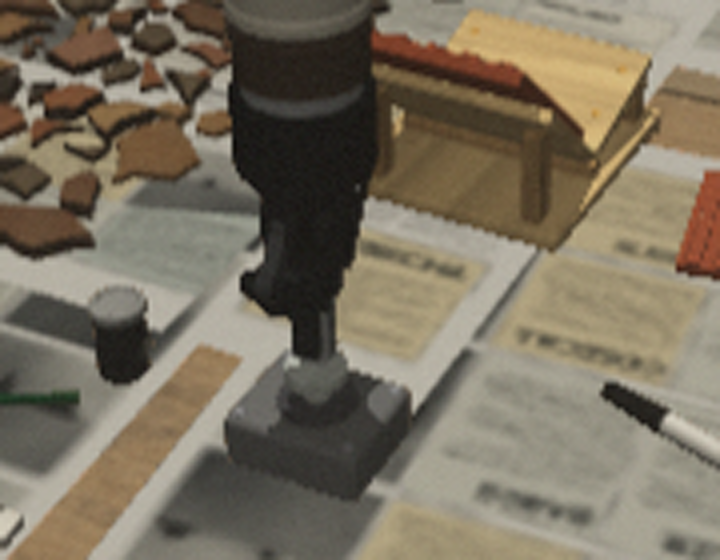

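The tip hangs just above the cap centre, crop (318,358). Pressing on.

```bash
python3 -m handwheel '[[0,0.08,0,0,0,0],[0,0.16,0,0,0,0],[0,0.24,0,0,0,0],[0,0.32,0,0,0,0],[0,0.36,0,0,0,0]]'
```

```text
clock: 24.25
eef_pos: [0.5196, 0.3622, 0.0378]
tool_rot: [0.707, 0.029, -0.03, -0.706]
ft_force: [-1.0, 0.2, 2.8]
grip_width: -0.0003
```

```bash
python3 -m handwheel '[[0,0.06,0,0,0,0],[0,0.12,0,0,0,0],[0,0.16,0,0,0,0],[0,0.2,0,0,0,0],[0,0.2,0,0,0,0]]'
```

```text
clock: 24.88
eef_pos: [0.5196, 0.3622, 0.0327]
tool_rot: [0.707, 0.029, -0.03, -0.706]
ft_force: [-1.2, -0.6, 5.4]
grip_width: -0.0002
```

```bash
python3 -m handwheel '[[0,0.06,0,0,0,0],[0,0.12,0,0,0,0],[0,0.17,0,0,0,0],[0,0.2,0,0,0,0],[0,0.22,0,0,0,0]]'
```

```text
clock: 25.5
eef_pos: [0.5197, 0.3623, 0.0288]
tool_rot: [-0.706, -0.029, 0.029, 0.707]
ft_force: [-4.3, -3.8, 14.3]
grip_width: 0.0001
```

```bash
python3 -m handwheel '[[0,0.02,0,0,0,0],[0,0.04,0,0,0,0],[0,0.04,0,0,0,0],[0,0.04,0,0,0,0],[0,0.04,0,0,0,0]]'; python3 - <<'E'
from h import *
b=cam("side")[0][230:370,180:360,::-1]
cv2.imwrite("pics/s15.png",cv2.resize(b,None,fx=4,fy=4,interpolation=2))
E
```

```text
clock: 26.12
eef_pos: [0.5198, 0.3623, 0.0288]
tool_rot: [-0.706, -0.029, 0.029, 0.707]
ft_force: [-5.1, -3.0, 17.1]
grip_width: 0.0002
```

View pics/s15.png

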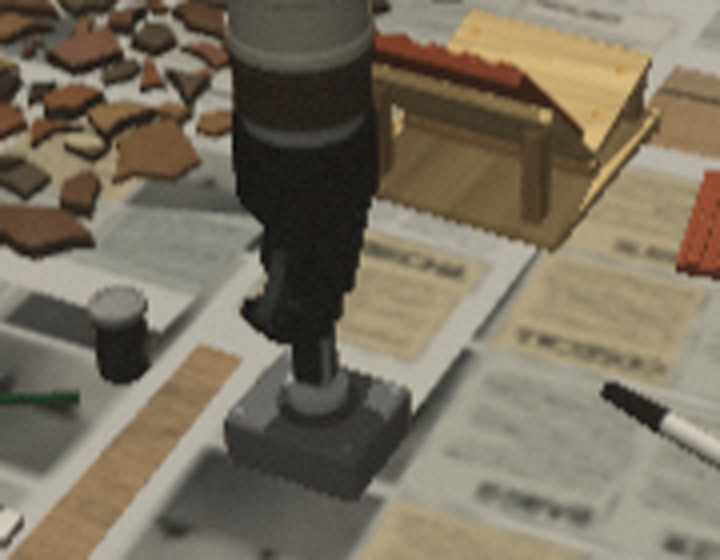

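The plunger is on its rigid stop: 17 N, and z stays at 0.0288. The cap is visibly down at crop (317,390). Now I'll withdraw upward.

```bash
python3 -m handwheel '[[0,-0.3,0,0,0,0],[0,-0.7,0,0,0,0],[0,-1.5,0,0,0,0],[0,-2.8,0,0,0,0],[0,-4.2,0,0,0,0]]';python3 -m handwheel '[[0,-0.8,0,0,0,0],[0,-1.6,0,0,0,0],[0,-2,0,0,0,0],[0,-2,0,0,0,0],[0,-2,0,0,0,0]]'; python3 - <<'E'
from h import *
b=cam("side")[0][200:380,180:440,::-1];a=cam("top")[0][150:350,110:500,::-1]
cv2.imwrite("pics/s16.png",cv2.resize(b,None,fx=3,fy=3,interpolation=2));cv2.imwrite("pics/t16.png",cv2.resize(a,None,fx=2,fy=2,interpolation=2))
E
```

```text
clock: 26.8
eef_pos: [0.5192, 0.3618, 0.1307]
tool_rot: [0.707, 0.028, -0.03, -0.706]
ft_force: [0.5, 1.1, -0.1]
grip_width: 0.0002
clock: 27.42
eef_pos: [0.5193, 0.3619, 0.1798]
tool_rot: [0.707, 0.028, -0.03, -0.706]
ft_force: [-0.2, -0.1, 0.1]
grip_width: 0.0003
```

View pics/s16.png

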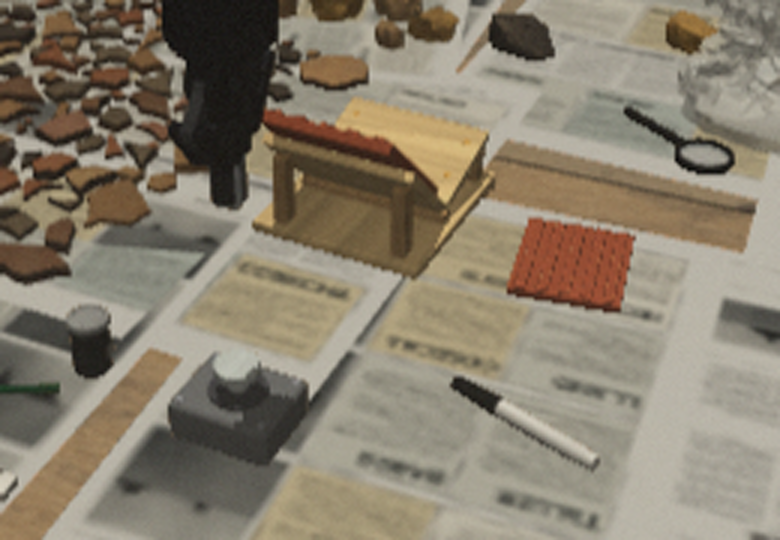

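View pics/t16.png

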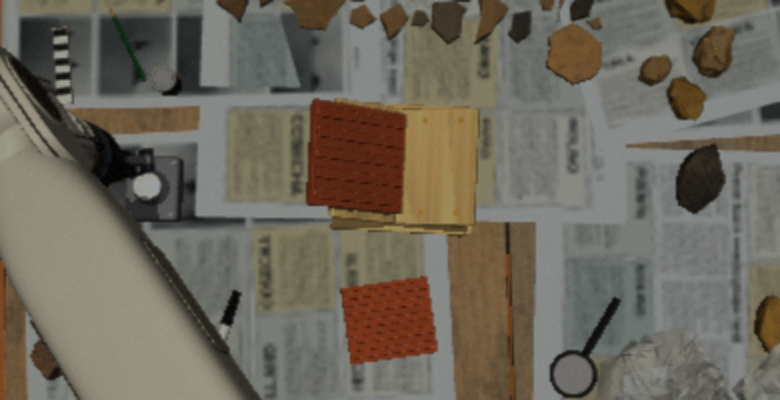

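The side view shows the plunger back up (cap at crop (237,370)) and the tile flush on the wall, ribs up. The top view puts the tile's foot edge at crop x≈405, which is full-frame px 312.5. I expected about 313 with the foot in the valley. The stone, sherd, can and marker are unmoved, and the robot is clear. Handing in.

```bash
python3 -c "
from workcell import bot
print(bot.get_obs()['clock'],bot.job_done())"
```

```text
the job is handed in; nothing more can be done
27.525 None
```

The tile is turned over and lies ribs up on the steep wall with its lower edge in the valley. The plunger was pushed fully down and has sprung back up. I handed the job in at 27.5 s; no verdict is reported.

- **Tile:** I gripped the middle of its free edge and swung it through upright about the valley edge. I lowered it onto the wall and released it only once the wall was pushing back. Tool force readings during the swing and lowering stayed around 10 N or less.
- **Plunger:** I pushed it with the shut fingers until it stopped moving, at 17 N and z constant. That is well above the 7 N spring force at the bottom.
- **Last pictures:** the tile's foot edge was at px 312.5, against about 313 expected with the foot in the valley. The dark stone, sherd, film can and marker looked unmoved by eye, and the robot was touching nothing.

Three things did not match:
- **Fingertips:** in the pictures they sat about 19 mm behind the stated TCP. My first grip was too shallow, so I reopened and went 9 mm deeper; I pressed the plunger by force rather than by height.
- **Grip width:** it read 13.7 mm on the 15 mm tile. I did not find out why, but the grip held throughout.
- **Tile size:** it measured 2–3 mm under the stated size in the pictures.

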